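# Clamp up a laminated strip and put the veneer knives away

## Robot

A 7-joint arm with a two-finger parallel gripper is mounted at the origin on the work surface. World frame = base frame: x ahead of the robot, y to its left, z up, the work surface at z = 0. Lengths are in m, angles in rad, forces in N, time in s.
With the tool pointing down it reaches from about 0.4 to 0.85 m from the base axis. Payload 10.4 kg.
Tool frame: the origin (TCP) lies midway between the tips of the shut fingers; the grasp point (between the pads) lies 19 mm behind it; z points along the fingers, x is the direction in which the jaws open and shut, and the axes are right-handed (so a half turn about z gives the same grasp; the last joint's range is limited). The gripper opens to 85 mm and grips with 20 to 120 N. Pads are 22 mm wide; open, the fingers measure 114 mm over their backs; the gripper's body (76 mm by 85 mm) begins 54 mm behind the grasp point. The pads swing forward as they close: fully open they stand 13 mm farther back than shut.
Start: joints at [-1.263, 0.332, -0.065, 1.46, 0.022, 1.35, -0.088], TCP at [0.203, 0.591, 0.206] pointing down, gripper open.
Joint ranges: [-2.6, 2.6], [-0.5, 2.12], [-1.47, 1.34], [0.16, 2.42], [-1.27, 4.41], [0.06, 2.06], [-2.6, 2.6]. Speed limits (rad/s): [2.22, 2.22, 2.79, 2.79, 3.14, 3.14, 3.14].

## Interface

Orientations are given as a unit quaternion [x, y, z, w].
In Python, from workcell import manip, cams gives the robot as it stands.
- The arm moves only by the tool move_arm, never from a script. Its argument "moves" is a list of rows, each a list of 7 numbers: the turn, a rotation vector about the tool's x, y, z in degrees, then the shift along the tool's x, y, z in m, then the finger opening in m, from 0 to 0.0854. A call has 1 to 10 rows; each row is the pose to reach, as a shift and turn from the pose commanded when the call began, along the tool's axes at that moment; what a row does not reach only later rows make up. A row lasts 1/10 s, in which the tool goes at most 50 mm and 8.59 degrees, less where a joint would pass 70% of its speed; a pose out of reach is approached as far as the arm can. A call with a gripper value outside its range is refused whole. The fingers move at their own pace and stop on an object; "grip_force" is the grip in N (left out, the last holds). Time passes only in rows, so rows that repeat a pose let the fingers close. It gives the time, the measured TCP pose, the force and the opening at its end, in the units of the state.
- manip.get_obs(): the state, without advancing time (a new reading comes with each control period).
- cams.camera(name): name is "scene" or "top" or "wrist"; returns the picture (400x640x3 uint8, red, green, blue); there is no depth.
- cams.camera_params(name): a dict with "fx", "fy", "cx", "cy" (pixels), "dist_coeffs" ([k1, k2, p1, p2, k3] as OpenCV has them; the pictures are not rectified), "xyz" and "rotation" of the camera in the world. Camera axes: x right, y up, looking along -z (the intrinsics and any distortion apply to the point x, -y, -z); pixel columns grow to the right and rows downward; lengths in m; the calibration is good to about 2 mm. A picture is of the moment at which its call begins: read the wrist's pose just before it. camera_params takes no time and is no camera call; for the wrist camera it gives the pose at the moment of the call.
- manip.hand_in(): hands the job in, once; it reports no verdict.
The state is a dict: "clock": time; "joint_pos": joint angles; "joint_velocities": joint speeds; "tau": joint torques, N m; "position": TCP position; "ee_rot": TCP orientation; "ft_force": force on the tool from outside, world axes, zero at the start; "torque": the same for the moment, N m; "grip_width": opening from 0.0 (shut) to 1.0 (fully open).
Only numpy, scipy, OpenCV 4.12 (cv2) and the standard library are available. Lean on these libraries where they do the work, as an engineer would, in place of code of your own. Each camera call takes 0.05 s, during which the arm holds its last target. There are 200 camera calls.

## Task

Clamp up the lamination: stack all the thin laths lying on the bench (two or three of them) squarely one on another on the wooden bed of the screw clamp, sides in line with the bed and outer ends flush with the bed's outer end, with the thick caul on top of the stack, and then turn the T-handle clockwise until it goes stiff and the screw holds the stack firmly. Put both veneer knives away in the two empty slots of the knife rack, each blade slid in flat under the clear guard until its handle meets the guard. Let go of everything, and do not push the roll of tape or the glue bottle about.

Things in the scene. Friction and masses are not known exactly. Their poses are not given: they have to be found in the camera images.
- clamp: Dark cast-iron C-frame screw clamp, fixed, placed and turned anew each time. Origin: on the bench under the vertical screw axis; +x points to the column, z up. Foot 84 mm wide, 12 mm high; column x 50 to 85 mm, 42 mm wide; overarm 32 mm wide at z 109 to 137 mm, with a boss at the screw (radius 18 mm, z 101 to 141 mm). Open at -x and on both flanks: laths go in from -x, under the pad.
- bed_spot (a point): Where laths and caul belong: on top of the clamp's wooden bed (z = 35 mm), 60 mm from the screw axis towards -x; axes as the clamp's. The bed, 46 mm wide in y, runs along x from 80 mm before this point (outer end) to 110 mm beyond it (the column). A lath centred here, lengthwise along x, is flush with the bed's outer end and ends 20 mm beyond the screw axis.
- pad: Round rubber-faced steel pressure pad (radius 18 mm, 10 mm thick) on the foot of the clamp screw. Origin: centre of its underside. It starts 47 to 50 mm above the bed and moves straight down 2.4 mm per radian (15 mm per turn) as the T-handle is turned clockwise seen from above, up to 30 mm.
- t_bar (a point): Centre of the clamp's T-handle: a level steel bar 74 mm long with ball ends, 12 x 12 mm in section, on a hub (radius 11 mm, below the bar) on the screw axis. It can be pinched across its middle from above. Its own x runs along the bar, z up. It starts about 190 mm above the bench and sinks 2.4 mm per radian; the boss below it is 141 mm high.
- handle (a joint): Turn of the T-handle in rad, growing clockwise seen from above (tightening); starts at 0 to 1. It turns against about 0.07 N m of steady friction until the pad meets the stack; from there the resistance rises by about 0.2 N m per rad (pad facing gives); 0.15 to 0.3 N m means firmly clamped. The screw holds by itself when let go.
- caul: Dark hardwood caul, 160 x 40 x 14 mm, lying flat; as long and wide as a lath but nearly twice as thick. Origin: centre of its underside; x along its length, z up.
- lath_a: Thin wooden lath, 160 x 40 x 8 mm, lying flat; all laths are alike, and one of the three may be absent. Origin: centre of its underside; x along its length, z up.
- lath_b: Thin wooden lath, 160 x 40 x 8 mm, lying flat; all laths are alike, and one of the three may be absent. Origin: centre of its underside; x along its length, z up.
- lath_c: Thin wooden lath, 160 x 40 x 8 mm, lying flat; all laths are alike, and one of the three may be absent. Origin: centre of its underside; x along its length, z up.
- knife_a: Veneer knife lying flat: a dark wooden handle 105 x 22 x 18 mm and a flat steel blade 96 mm long, 30 mm wide, 4 mm thick with a pointed end. Blade and handle are flush underneath. Origin: on the underside at the junction of handle and blade; x points to the blade's tip, z up; the handle runs from x = -105 mm to 0, and the knife (about 140 g) balances near x = -15 mm.
- knife_b: Veneer knife lying flat: a dark wooden handle 105 x 22 x 18 mm and a flat steel blade 96 mm long, 30 mm wide, 4 mm thick with a pointed end. Blade and handle are flush underneath. Origin: on the underside at the junction of handle and blade; x points to the blade's tip, z up; the handle runs from x = -105 mm to 0, and the knife (about 140 g) balances near x = -15 mm.
- rack: Oak knife rack, fixed, placed and turned anew each time, 230 mm wide. Origin: on the bench under the middle of the mouth line; +x points into the slots, z up. A landing (top z = 35 mm) runs from x = -35 to 0 mm; from x = 0 to 105 mm a clear guard (5 mm thick, top z = 50 mm) covers three level slots at y = +75, 0 and -75 mm. The one at +75 mm already holds a fixed knife.
- slot_right (a point): Middle of the mouth of the free slot at rack y = -75 mm, on its floor; axes as the rack's. The slot is 40 mm wide, 10 mm high and 105 mm deep. A knife is home when its origin is here, its x along the slot: blade flat under the guard, front of its handle at the guard.
- slot_mid (a point): The same for the free slot at rack y = 0.
- tape: Roll of paper tape, 60 mm across, 19 mm high, lying flat; stays where it is.
- glue: White glue bottle, 56 mm across, 150 mm high, standing; stays where it is.
There are look-alikes about, which are no part of the job. Leave any pink look-alike of the caul alone.

How it is judged:
On the way, in this order (a step that is already met when the one before it is completed fails the run):
1. all the laths are stacked squarely on the clamp's bed with the caul on top (x of lath_a in the frame of clamp between -0.072 and -0.048 m and y of lath_a in the frame of clamp between -0.008 and 0.008 m and z of lath_a in the frame of clamp between 0.028 and 0.085 m and angle between the x axis of each of lath_a, lath_b, lath_c, caul and the x axis of clamp, either way round below 0.09 rad and x of lath_b in the frame of clamp between -0.072 and -0.048 m and y of lath_b in the frame of clamp between -0.008 and 0.008 m and z of lath_b in the frame of clamp between 0.028 and 0.085 m and x of lath_c in the frame of clamp between -0.072 and -0.048 m and y of lath_c in the frame of clamp between -0.008 and 0.008 m and z of lath_c in the frame of clamp between 0.028 and 0.085 m and x of caul in the frame of clamp between -0.072 and -0.048 m and y of caul in the frame of clamp between -0.008 and 0.008 m and z of caul in the frame of clamp between 0.028 and 0.085 m and z of caul in the frame of clamp above 0.047 m), for 0.2 s.
2. the screw has been turned down so that the pad presses firmly on the caul (all of step 1 and contact force between pad and caul above 15 N), for 0.2 s.
At the end, for the whole second after the job is handed in: Laths and caul lie along the clamp bed, within 8 mm sideways, 12 mm lengthwise and 5 degrees, caul on top; the pad presses on the caul with over 15 N; both knives lie in the two free slots, handle fronts within 9 mm of the guard; all at rest and let go (all of step 2 and x of knife_a in the frame of rack between -0.009 and 0.006 m and z of knife_a in the frame of rack between 0.03 and 0.046 m and angle between the x axis of each of knife_a, knife_b and the x axis of rack, either way round below 0.2 rad and (y of knife_a in the frame of slot_right between -0.012 and 0.012 m or y of knife_a in the frame of slot_mid between -0.012 and 0.012 m) and x of knife_b in the frame of rack between -0.009 and 0.006 m and z of knife_b in the frame of rack between 0.03 and 0.046 m and (y of knife_b in the frame of slot_right between -0.012 and 0.012 m or y of knife_b in the frame of slot_mid between -0.012 and 0.012 m) and linear speed of each of lath_a, lath_b, lath_c, caul, knife_a, knife_b below 0.02 m/s); the robot touches nothing.
It fails at once if the tape is pushed more than 4 cm away (distance of tape from where it was at the start of the episode above 0.04 m).
It fails at once if the glue is pushed more than 4 cm away (distance of glue from where it was at the start of the episode above 0.04 m).
Of lath_a, lath_b, lath_c only 2 to 3 are there at a start; the rules pass over those that are not, and their reading is None.
At some moment in a run one of caul, knife_a, knife_b may be knocked a few centimetres aside while the robot is not near it.
Once in a run the grip may slacken for a moment while it holds something.
It also fails if it takes over 210 s, if anything falls off the work surface, if the arm or the gripper's body presses on something with over 40 N, if the wrist force passes 120 N, or if a joint passes its speed limit or range.

## Working session

There is one attempt and no reset: what is moved stays moved. The work goes in short steps, Python scripts to look and compute and a tool call to move; the robot and the scene stay as the last step left them, time stands still between calls to the robot, and variables do not carry over. Pictures are saved under pics/ and viewed, about 12 in all and at most 16, crops included, and the job is handed in when it is done.

Besides the shell and the picture viewer there is one more tool, called after ">>>" by a JSON object that holds its "fn" and its "kwargs". move_arm: Moves the arm, as the interface text tells. Its arguments: {"type":"object","properties":{"moves":{"type":"array","items":{"type":"array","items":{"type":"number"}}},"grip_force":{"type":"number"}},"required":["moves"]}

```bash
ls; mkdir -p pics
python3 - <<'E'
from workcell import manip, cams
import cv2,json
for n in ["scene","top"]:
    im=cams.camera(n); cv2.imwrite(f"pics/{n}0.png",im[:,:,::-1])
    print(n,cams.camera_params(n))
print(cams.camera_params("wrist"))
print(manip.get_obs())
E
```

```text
pics
scene {'fx': 507.40248028360145, 'fy': 507.40248028360145, 'cx': 316.36839766859043, 'cy': 188.46284877869542, 'dist_coeffs': array([-0.06725657,  0.        ,  0.        ,  0.        ,  0.        ]), 'xyz': array([0.99111564, 1.06287502, 0.94113431]), 'rotation': array([0.10904101, 0.44860629, 0.85910822, 0.2208971 ])}
top {'fx': 440.8936903785451, 'fy': 440.8936903785451, 'cx': 322.3600428815622, 'cy': 200.3517470460196, 'dist_coeffs': array([-0.12176399,  0.        ,  0.        ,  0.        ,  0.        ]), 'xyz': array([0.37513648, 0.04053425, 1.40298113]), 'rotation': array([-0.01926241,  0.02920182,  0.71499155, -0.69825732])}
{'fx': 346.9191680634159, 'fy': 346.9191680634159, 'cx': 320.47953527632694, 'cy': 202.37695568224123, 'dist_coeffs': array([-0.06525418,  0.        ,  0.        ,  0.        ,  0.        ]), 'xyz': array([0.12335832, 0.61825224, 0.37323137]), 'rotation': array([-0.1344692 , -0.09490226,  0.57376554,  0.80231209])}
{'clock': 0.1, 'joint_pos': array([-1.26259318,  0.33277282, -0.0646996 ,  1.46080507,  0.02161498,
        1.34990722, -0.08850125]), 'joint_velocities': array([-0.00217644, -0.00326253, -0.00095082, -0.00266441,  0.00014353,
       -0.00137565, -0.00143876]), 'tau': array([ 1.81786880e-03, -6.26739407e+01,  4.92426369e-02, -3.92426670e+01,
        1.63594022e-02,  6.85071063e-03, -1.20019050e-05]), 'position': array([0.20289819, 0.59078492, 0.20504287]), 'ee_rot': array([ 8.13874547e-01,  5.81040328e-01, -4.66385625e-04,  3.74720562e-04]), 'ft_force': array([-0.214462  ,  0.03205568,  0.49343855]), 'torque': array([-0.01208577, -0.00683378,  0.02019406]), 'grip_width': 0.9974299566660336}
```

View pics/top0.png

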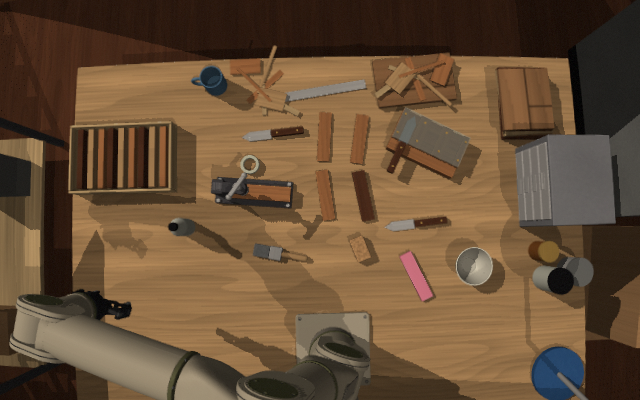

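View pics/scene0.png

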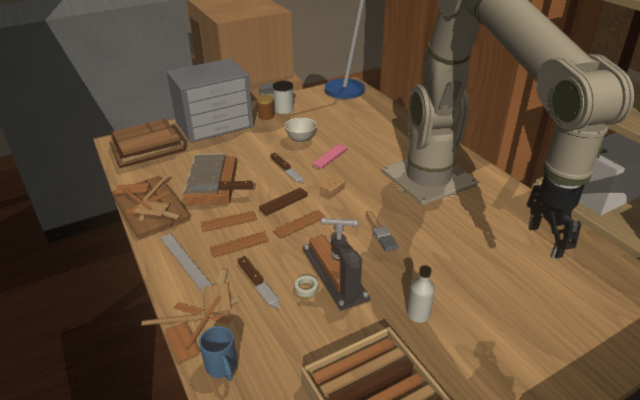

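The top view shows three laths (around pixels (325,137), (359,139), (325,195)), the caul at (363,196), knives at (273,133) and (418,223), the clamp at (252,190), the rack at (430,145), the tape at (249,164) and the glue at (180,227). I'll zoom in next.

```bash
cat > h.py <<'E'
from workcell import manip, cams
import cv2, numpy as np
from scipy.spatial.transform import Rotation as R
def K(p): return np.array([[p['fx'],0,p['cx']],[0,p['fy'],p['cy']],[0,0,1.]])
def ray(p,uv):
    n=cv2.undistortPoints(np.array(uv,float).reshape(-1,1,2),K(p),p['dist_coeffs']).reshape(-1,2)
    d=np.c_[n[:,0],-n[:,1],-np.ones(len(n))]
    return R.from_quat(p['rotation']).apply(d)
def plane(p,uv,z):
    d=ray(p,uv); c=np.array(p['xyz']); return c+d*((z-c[2])/d[:,2])[:,None]
def proj(p,X):
    q=R.from_quat(p['rotation']).inv().apply(np.atleast_2d(X)-p['xyz'])
    v=np.c_[q[:,0],-q[:,1],-q[:,2]]
    return cv2.projectPoints(v,np.zeros(3),np.zeros(3),K(p),p['dist_coeffs'])[0].reshape(-1,2)
def crop(im,name,x0,y0,x1,y1,s):
    c=cv2.resize(im[y0:y1,x0:x1],None,fx=s,fy=s,interpolation=cv2.INTER_CUBIC); cv2.imwrite('pics/'+name,c[:,:,::-1])
def delta(o,pos,rotvec_or_R):
    r0=R.from_quat(o['ee_rot']); return r0.inv().apply(np.array(pos)-o['position']), (r0.inv()*rotvec_or_R).as_rotvec(degrees=True)
E
python3 - <<'E'
from h import *
im=cv2.imread('pics/top0.png')[:,:,::-1]; crop(im,'top0c.png',205,90,475,260,2.96)
im=cv2.imread('pics/scene0.png')[:,:,::-1]; crop(im,'sc0c.png',175,140,375,310,4)
E
```

```text
(no output)
```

View pics/top0c.png

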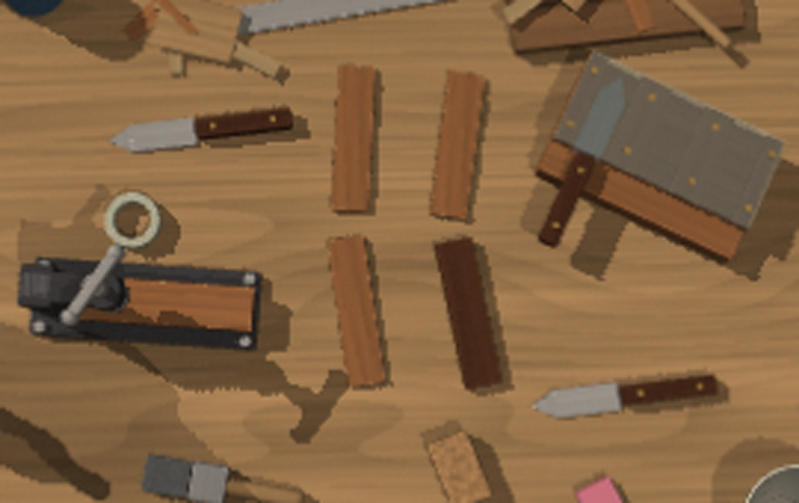

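View pics/sc0c.png

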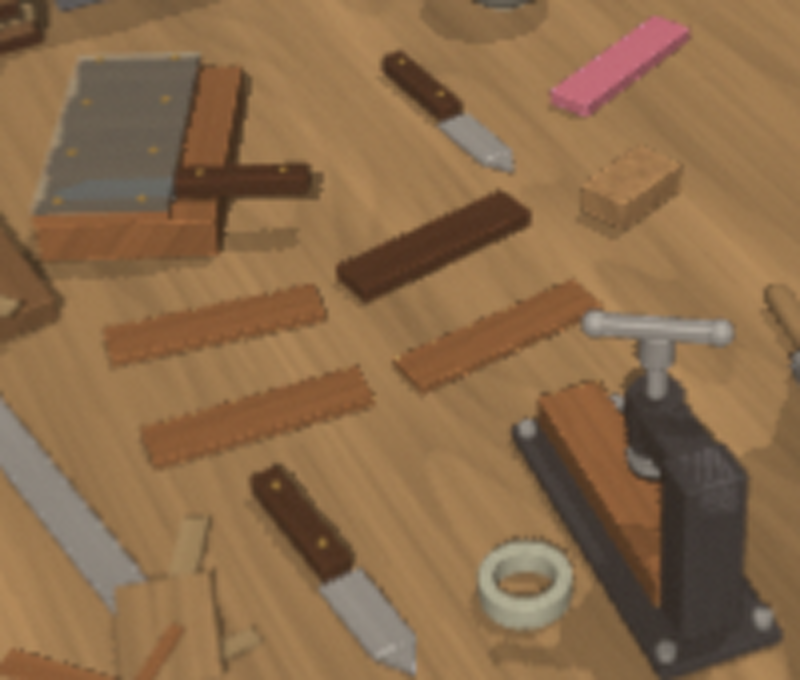

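Run:
```python
from h import *
p=cams.camera_params('top')
def P(c,z): return plane(p,[(205+a/2.96,90+b/2.96) for a,b in c],z)[:,:2]
def rect(n,c,z):
    q=P(c,z).astype(np.float32); (cx,cy),(w,h),a=cv2.minAreaRect(q*1000); 
    d=(q[3]+q[2]-q[0]-q[1])/2
    print(n,q.mean(0).round(4),'size',round(w),round(h),'yaw',np.degrees(np.arctan2(d[1],d[0])).round(1))
rect('L1',[(338,65),(378,66),(367,213),(330,211)],.008)
rect('L2',[(448,70),(486,74),(469,221),(431,216)],.008)
rect('L3',[(329,238),(364,236),(384,383),(347,388)],.008)
rect('caul',[(435,240),(470,237),(502,386),(466,391)],.014)
for n,t,j,e in [('K1',(112,140),(196,131),(292,115)),('K2',(535,405),(619,396),(717,385))]:
    T=P([t],.004)[0];J=P([j],.011)[0];E=P([e],.018)[0]; d=T-E
    print(n,'tip',T.round(4),'junc',J.round(4),'end',E.round(4),'yaw',np.degrees(np.arctan2(d[1],d[0])).round(1),'len',np.linalg.norm(d).round(4))
print('guard50',P([(559,140),(745,228),(781,148),(592,53)],.05).round(4).tolist())
print('land35',P([(540,172),(730,258)],.035).round(4).tolist())
print('bed35',P([(254,285),(252,332)],.035).round(4).tolist())
print('bar190',P([(117,252),(69,318)],.190).round(4).tolist())
print('foot12',P([(259,271),(257,348),(37,258),(33,335)],.012).round(4).tolist())
print('tape',P([(132,220)],.019), 'glue', plane(p,[(176,226)],.15))
```

```text
L1 [0.6754 0.0084] size 44 163 yaw 174.9
L2 [ 0.666  -0.1059] size 42 164 yaw 171.6
L3 [0.4873 0.0101] size 163 40 yaw -174.1
caul [ 0.4817 -0.1098] size 168 39 yaw -169.9
K1 tip [0.6807 0.2713] junc [0.6867 0.1787] end [0.7002 0.0741] yaw 95.6 len 0.1981
K2 tip [ 0.3818 -0.18  ] junc [ 0.389  -0.2702] end [ 0.3979 -0.3761] yaw 94.7 len 0.1967
guard50 [[0.6605, -0.2083], [0.563, -0.4044], [0.6488, -0.4488], [0.7545, -0.2478]]
land35 [[0.6293, -0.1892], [0.533, -0.3912]]
bed35 [[0.5151, 0.1174], [0.4655, 0.1204]]
bar190 [[0.5333, 0.2367], [0.4724, 0.2824]]
foot12 [[0.5324, 0.1131], [0.4498, 0.1168], [0.5522, 0.3522], [0.4693, 0.3571]]
tape [[0.58976234 0.2478424 ]] glue [[0.39704853 0.44297925 0.15      ]]
```

```bash
cat >> h.py <<'E'
def down(yaw): # tool pointing down, tool x at world yaw (deg)
    return R.from_euler('z',yaw,degrees=True)*R.from_euler('x',180,degrees=True)
def plan(calls,start=None):
    """calls: list of lists of (x,y,z,yaw); chained; prints rows in tool frame at call start"""
    o=manip.get_obs(); pos,rot=(o['position'],R.from_quat(o['ee_rot'])) if start is None else (np.array(start[:3]),down(start[3]))
    print('t',round(o['clock'],1),'pos',pos.round(4),'yaw',R.as_euler(rot,'ZYX',degrees=True).round(1),'grip',round(o['grip_width']*85.4,1),'F',o['ft_force'].round(1))
    for c in calls:
        r=rot;p=pos;q=pos;rq=rot
        for w in c:
            t=down(w[3]); rv=(r.inv()*t).as_rotvec(degrees=True); d=r.inv().apply(np.array(w[:3])-p)
            st=max(np.linalg.norm(np.array(w[:3])-q)/.05,np.degrees((rq.inv()*t).magnitude())/8.59)
            print('  ',rv.round(1).tolist(),d.round(4).tolist(),'rows %.1f'%st); q=np.array(w[:3]);rq=t
        pos,rot=q,rq; print('  --')
E
python3 - <<'E'
from h import *
plan([[(.203,.591,.30,71),(.40,.10,.30,95.9)],[(.532,.0145,.12,95.9)]])
p=cams.camera_params('scene'); print(proj(p,cams.camera_params('wrist')['xyz']))
im=cv2.imread('pics/scene0.png')[:,:,::-1]; crop(im,'sc0g.png',480,60,640,280,2.5)
E
```

```text
t 0.1 pos [0.2029 0.5908 0.205 ] yaw [7.1e+01 1.0e-01 1.8e+02] grip 85.2 F [-0.2  0.   0.5]
   [0.0, 0.1, 0.0] [0.0001, 0.0, -0.095] rows 1.9
   [-0.0, 0.1, -24.9] [-0.4003, 0.3458, -0.0945] rows 10.6
  --
   [0.0, 0.0, 0.0] [-0.0986, 0.1225, 0.18] rows 4.8
  --
[[597.71115362 187.63596417]]
```

View pics/sc0g.png

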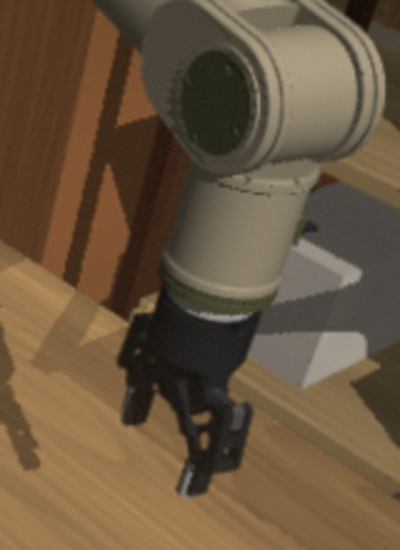

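The crop shows no camera body at the wrist camera's position, so it won't hit anything. Moving to the first lath.

>>> {"fn": "move_arm", "kwargs": {"moves": [[0,0,0,0,0,-0.05,0.06],[0,0,0,0,0,-0.095,0.06],[0,0,-24.9,-0.4,0.346,-0.095,0.06],[0,0,-24.9,-0.4,0.346,-0.095,0.06],[0,0,-24.9,-0.4,0.346,-0.095,0.06],[0,0,-24.9,-0.4,0.346,-0.095,0.06],[0,0,-24.9,-0.4,0.346,-0.095,0.06],[0,0,-24.9,-0.4,0.346,-0.095,0.06],[0,0,-24.9,-0.4,0.346,-0.095,0.06],[0,0,-24.9,-0.4,0.346,-0.095,0.06]], "grip_force": 40}}

```text
clock: 1.1
position: [0.3524, 0.2179, 0.3005]
ee_rot: [0.669, 0.743, 0.0, -0.0]
ft_force: [-0.0, 0.1, 0.9]
grip_width: 0.703
```

>>> {"fn": "move_arm", "kwargs": {"moves": [[0,0,0,0,0,0,0.06],[0,0,0,0,0,0,0.06],[0,0,0,0,0,0,0.06],[0,0,0,0,0,0,0.06]]}}

```text
clock: 1.5
position: [0.3517, 0.2211, 0.3005]
ee_rot: [0.669, 0.744, -0.0, 0.0]
ft_force: [-0.5, 0.6, -0.8]
grip_width: 0.704
```

Run:
```python
from h import *
p=cams.camera_params('wrist'); im=cams.camera('wrist'); cv2.imwrite('pics/w1.png',im[:,:,::-1])
print(p['xyz'],p['rotation'])
plan([[(.532,.0145,.12,95.9)]])
```

```text
[0.26803836 0.21228001 0.46871695] [-0.11001775 -0.1219692   0.73394888  0.65904374]
t 1.6 pos [0.3517 0.2209 0.3005] yaw [  96.1    0.  -180. ] grip 60.2 F [-0.2 -1.1  0.7]
   [-0.0, 0.0, 0.2] [-0.2242, 0.1575, 0.1805] rows 6.6
  --
```

View pics/w1.png

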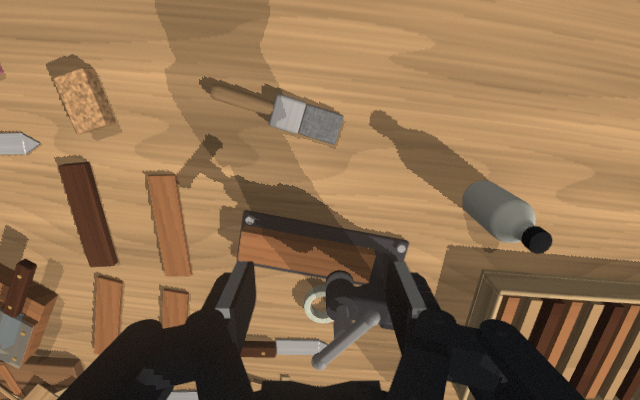

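Run:
```python
from h import *
p=dict(fx=346.919,fy=346.919,cx=320.48,cy=202.377,dist_coeffs=np.array([-0.06525418,0,0,0,0]),xyz=np.array([.26803836,.21228001,.46871695]),rotation=[-0.11001775,-0.1219692,0.73394888,0.65904374])
im=cv2.imread('pics/w1.png')
def box(c,yaw,l,w,z,x0=0):
    u=np.array([np.cos(np.radians(yaw)),np.sin(np.radians(yaw))]);v=np.array([-u[1],u[0]])
    return np.array([[*(np.array(c)+u*a+v*b),z] for a,b in [(l[0],-w),(l[1],-w),(l[1],w),(l[0],w)]])
S=[box((.4974,.1993),85.2,(-.08,.03),.023,.035),box((.4873,.0101),5.9,(-.08,.08),.02,.008),box((.6754,.0084),-5.1,(-.08,.08),.02,.008),box((.666,-.1059),-8.4,(-.08,.08),.02,.008),box((.4817,-.1098),10.1,(-.08,.08),.02,.014),
 box((.6868,.1787),95.6,(-.105,0),.011,.018)]
im=cv2.resize(im[130:370,:400],None,fx=2,fy=2,interpolation=cv2.INTER_CUBIC)
for s in S:
    q=((proj(p,s)-[0,130]+.5)*2-.5); cv2.polylines(im,[np.round(q*8).astype(int)],True,(0,255,0),1,cv2.LINE_AA,3)
cv2.imwrite('pics/w1o.png',im)
```

```text
(no output)
```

View pics/w1o.png

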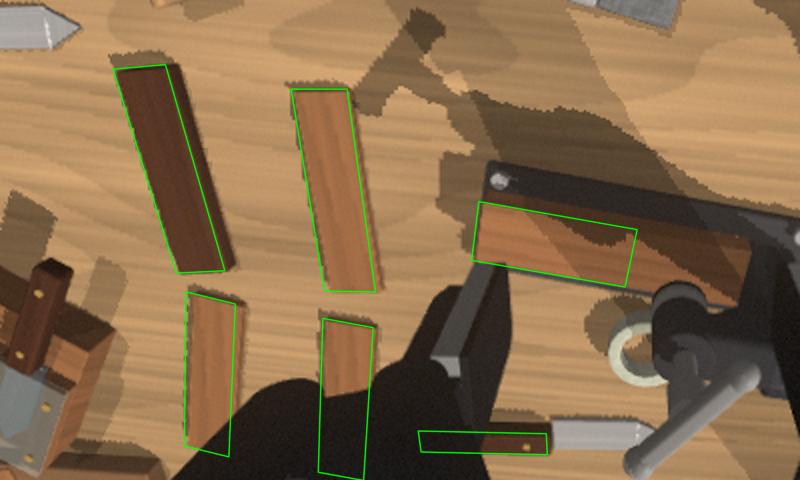

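The overlay agrees to about 2 mm on the bed, laths and caul, so I'm going for the first lath.

>>> {"fn": "move_arm", "kwargs": {"moves": [[0,0,0.2,-0.224,0.1575,0.1,0.06],[0,0,0.2,-0.224,0.1575,0.1,0.06],[0,0,0.2,-0.224,0.1575,0.1,0.06],[0,0,0.2,-0.224,0.1575,0.1,0.06],[0,0,0.2,-0.224,0.1575,0.1,0.06],[0,0,0.2,-0.224,0.1575,0.15,0.056],[0,0,0.2,-0.224,0.1575,0.2,0.056],[0,0,0.2,-0.224,0.1575,0.25,0.056],[0,0,0.2,-0.224,0.1575,0.28,0.056],[0,0,0.2,-0.224,0.1575,0.28,0.056]]}}

```text
clock: 2.55
position: [0.5274, 0.0136, 0.0149]
ee_rot: [0.67, 0.742, -0.005, -0.003]
ft_force: [-1.0, -0.7, -0.4]
grip_width: 0.66
```

>>> {"fn": "move_arm", "kwargs": {"moves": [[0,0,0,0,0,0.004,0.056],[0,0,0,0,0,0.008,0.056],[0,0,0,0,0,0.012,0.056],[0,0,0,0,0,0.014,0.056],[0,0,0,0,0,0.014,0.056]]}}

```text
clock: 3.05
position: [0.5325, 0.0138, 0.0074]
ee_rot: [0.671, 0.742, 0.001, 0.0]
ft_force: [0.6, -0.4, 0.2]
grip_width: 0.659
```

>>> {"fn": "move_arm", "kwargs": {"moves": [[0,0,0,0,0,0.003,0.056],[0,0,0,0,0,0.007,0.056],[0,0,0,0,0,0.007,0.045],[0,0,0,0,0,0.007,0.036],[0,0,0,0,0,0.007,0.036],[0,0,0,0,0,0.007,0.036],[0,0,0,0,0,0.007,0.036]]}}

```text
clock: 3.75
position: [0.5321, 0.0136, -0.0002]
ee_rot: [0.671, 0.742, 0.0, 0.0]
ft_force: [0.2, -0.7, 0.6]
grip_width: 0.422
```

Run:
```python
from h import *
plan([[(.532,.0145,.0,95.9)]])
```

```text
t 3.8 pos [ 5.321e-01  1.360e-02 -2.000e-04] yaw [ 95.7  -0.  180. ] grip 36.1 F [ 0.2 -0.7  0.6]
   [0.0, -0.0, -0.2] [0.001, -0.0, -0.0002] rows 0.0
  --
```

Run:
```python
from h import *
im=cams.camera('wrist'); crop(im,'w2.png',160,180,480,400,2)
```

```text
(no output)
```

View pics/w2.png

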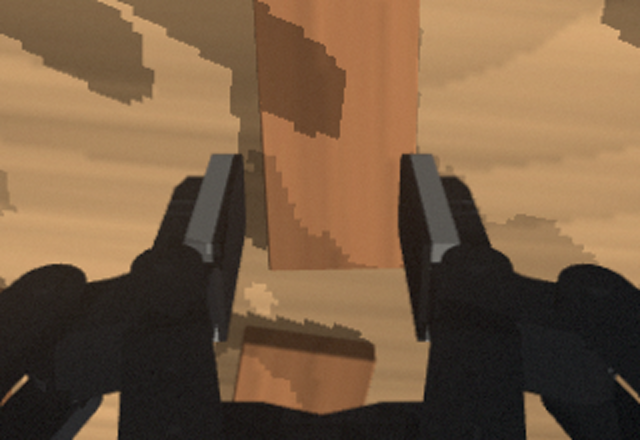

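The view shows the fingertips above the lath and the lath about 4 mm to the right of centre. I'll open, shift, go lower and feel for contact.

>>> {"fn": "move_arm", "kwargs": {"moves": [[0,0,0,0,0,-0.006,0.056],[0,0,0,0.004,0,-0.006,0.056],[0,0,0,0.004,0,-0.003,0.056],[0,0,0,0.004,0,0.001,0.056],[0,0,0,0.004,0,0.004,0.056],[0,0,0,0.004,0,0.007,0.056],[0,0,0,0.004,0,0.007,0.056]]}}

```text
clock: 4.5
position: [0.5313, 0.0174, -0.0079]
ee_rot: [0.671, 0.742, -0.0, -0.0]
ft_force: [0.3, 0.7, -0.6]
grip_width: 0.658
```

>>> {"fn": "move_arm", "kwargs": {"moves": [[0,0,0,0,0,0,0.05],[0,0,0,0,0,0,0.044],[0,0,0,0,0,0,0.034],[0,0,0,0,0,0,0.034],[0,0,0,0,0,0,0.034],[0,0,0,0,0,0,0.034]]}}

```text
clock: 5.1
position: [0.5317, 0.0175, -0.0073]
ee_rot: [0.671, 0.742, 0.0, -0.0]
ft_force: [0.7, 0.7, -0.3]
grip_width: 0.394
```

>>> {"fn": "move_arm", "kwargs": {"moves": [[0,0,0,0,0,0,0.052],[0,0,0,0,0,0,0.052],[0,0,0,0,0,0.003,0.052],[0,0,0,0,0,0.005,0.052],[0,0,0,0,0,0.005,0.052]]}}

```text
clock: 5.6
position: [0.5314, 0.0175, -0.0127]
ee_rot: [0.671, 0.742, -0.0, -0.0]
ft_force: [1.0, 0.3, -0.1]
grip_width: 0.608
```

Run:
```python
from h import *
im=cams.camera('wrist'); crop(im,'w3.png',160,180,480,400,2)
plan([])
```

```text
t 5.7 pos [ 0.5315  0.0175 -0.0126] yaw [  95.7    0.  -180. ] grip 51.7 F [ 0.3 -0.  -0.3]
```

View pics/w3.png

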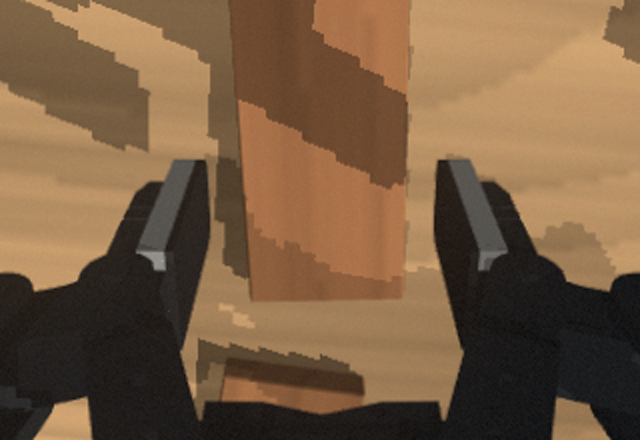

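The tips are now about 6 mm above the lath top and the lath is centred, so I'll creep further down.

>>> {"fn": "move_arm", "kwargs": {"moves": [[0,0,0,0,0,0.003,0.052],[0,0,0,0,0,0.006,0.052],[0,0,0,0,0,0.008,0.052],[0,0,0,0,0,0.009,0.052],[0,0,0,0,0,0.009,0.052]]}}

```text
clock: 6.15
position: [0.5316, 0.0175, -0.0215]
ee_rot: [0.671, 0.742, -0.0, -0.0]
ft_force: [0.1, 0.3, -0.1]
grip_width: 0.609
```

>>> {"fn": "move_arm", "kwargs": {"moves": [[0,0,0,0,0,0,0.047],[0,0,0,0,0,0,0.043],[0,0,0,0,0,0,0.034],[0,0,0,0,0,0,0.034],[0,0,0,0,0,0,0.034],[0,0,0,0,0,0,0.034]]}}

```text
clock: 6.75
position: [0.5318, 0.0176, -0.0208]
ee_rot: [0.671, 0.742, 0.0, -0.0]
ft_force: [-1.2, 0.4, 6.6]
grip_width: 0.442
```

>>> {"fn": "move_arm", "kwargs": {"moves": [[0,0,0,0,0,-0.002,0.034],[0,0,0,0,0,-0.006,0.034],[0,0,0,0,0,-0.02,0.034],[0,0,0,0,0,-0.06,0.034],[0,0,0,0,0,-0.1,0.034],[0,0,0,0,0,-0.1,0.034]]}}

```text
clock: 7.35
position: [0.5352, 0.0176, 0.0847]
ee_rot: [0.671, 0.741, 0.004, 0.002]
ft_force: [0.5, -0.4, -0.2]
grip_width: 0.442
```

Run:
```python
from h import *
im=cams.camera('wrist'); crop(im,'w4.png',120,80,520,400,2)
plan([[(.40,.08,.15,-4.8)],[(.4932,.1494,.15,-4.8)]])
```

```text
t 7.4 pos [0.5338 0.0178 0.0821] yaw [ 9.570e+01 -1.000e-01  1.797e+02] grip 37.5 F [ 0.1 -0.5 -1.8]
   [0.2, -0.3, 100.5] [0.0754, -0.1265, -0.0685] rows 11.7
  --
   [0.0, 0.0, 0.0] [0.0871, -0.077, -0.0] rows 2.3
  --
```

View pics/w4.png

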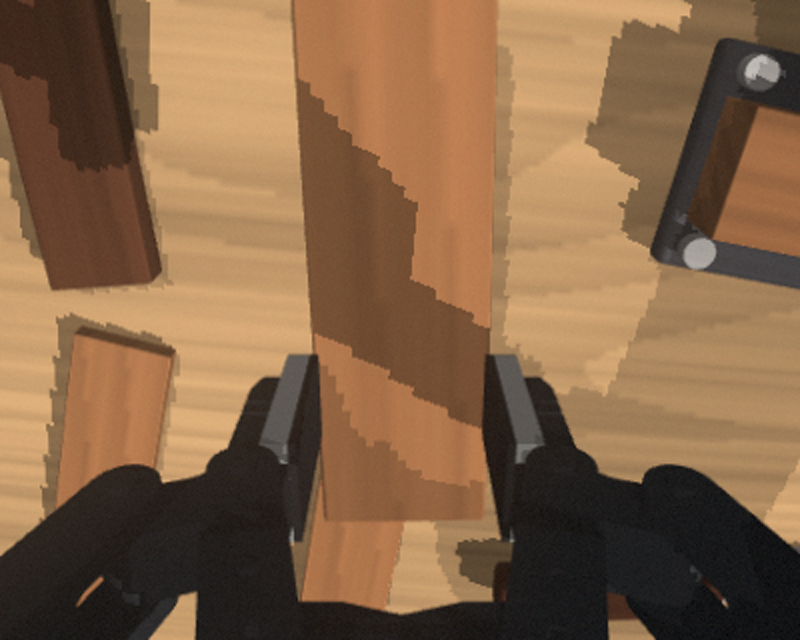

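```bash
cat >> h.py <<'E'
def lathend(uv,z):
    """end-edge pixels -> position of edge mid in tool frame, width"""
    p=cams.camera_params('wrist'); o=manip.get_obs(); q=plane(p,uv,z)
    t=R.from_quat(o['ee_rot']).inv().apply(q-o['position'])
    return t.round(4), np.linalg.norm(q[1]-q[0]).round(4)
E
python3 - <<'E'
from h import *
for dz in (.021,.029,.035): print(lathend([(282.5,340),(362,339)],.0821+dz))
# side edges at several rows for angle
print(lathend([(120+293/2,80),(120+497/2,80)],.111))
p=cams.camera_params('wrist');o=manip.get_obs();r=R.from_quat(o['ee_rot']);print(r.inv().apply(p['xyz']-o['position']),(r.inv()*R.from_quat(p['rotation'])).as_matrix().round(3))
E
```

```text
(array([[-0.0199,  0.0431, -0.0208],
       [ 0.022 ,  0.0425, -0.0207]]), np.float64(0.0419))
(array([[-0.0188,  0.0362, -0.0288],
       [ 0.0208,  0.0356, -0.0288]]), np.float64(0.0396))
(array([[-0.018 ,  0.031 , -0.0348],
       [ 0.0199,  0.0304, -0.0348]]), np.float64(0.0379))
(array([[-0.0206, -0.0858, -0.0294],
       [ 0.0183, -0.0858, -0.0294]]), np.float64(0.0388))
[ 2.07859944e-05 -8.41434339e-02 -1.68237416e-01] [[ 1.    -0.001 -0.   ]
 [-0.001 -0.946 -0.324]
 [ 0.     0.324 -0.946]]
```

Run:
```python
from h import *
p=cams.camera_params('wrist'); print(plane(p,[(479,199),(498.5,130)],.035))
c=(.4937,.1555)
plan([[(.53,.05,.15,50)],[(.46,.05,.15,-4.8)],[(*c,.13,-4.8),(*c,.03,-4.8)],[(*c,.0155,-4.8),(*c,.0155,-4.8),(*c,.12,-4.8)]])
```

```text
[[0.5108055  0.12125753 0.035     ]
 [0.46498263 0.12253338 0.035     ]]
t 7.4 pos [0.5338 0.0178 0.0821] yaw [ 9.570e+01 -1.000e-01  1.797e+02] grip 37.5 F [ 0.1 -0.5 -1.8]
   [0.3, -0.2, 45.7] [0.0325, -0.0001, -0.0679] rows 5.3
  --
   [0.0, -0.0, 54.8] [-0.045, -0.0536, -0.0] rows 6.4
  --
   [0.0, 0.0, 0.0] [0.0248, -0.1079, 0.02] rows 2.3
   [0.0, 0.0, 0.0] [0.0248, -0.1079, 0.12] rows 2.0
  --
   [0.0, 0.0, 0.0] [0.0, -0.0, 0.0145] rows 0.3
   [0.0, 0.0, 0.0] [0.0, -0.0, 0.0145] rows 0.0
   [0.0, 0.0, 0.0] [0.0, 0.0, -0.09] rows 2.1
  --
```

Run:
```python
from h import *
c=np.array((.4928,.1565)); u=np.array((.0837,.9965)); o=c-.075*u
plan([[(.51,.05,.10,40)],[(*o,.10,-4.8),(*o,.03,-4.8)],[(*c,.03,-4.8),(*c,.0155,-4.8)]])
```

```text
t 7.4 pos [0.5338 0.0178 0.0821] yaw [ 9.570e+01 -1.000e-01  1.797e+02] grip 37.5 F [ 0.1 -0.5 -1.8]
   [0.3, -0.2, 55.7] [0.0345, -0.0203, -0.018] rows 6.5
  --
   [-0.0, -0.0, 44.8] [0.0024, -0.0394, -0.0] rows 5.2
   [-0.0, -0.0, 44.8] [0.0024, -0.0394, 0.07] rows 1.4
  --
   [0.0, 0.0, 0.0] [0.0, -0.075, -0.0] rows 1.5
   [0.0, 0.0, 0.0] [0.0, -0.075, 0.0145] rows 0.3
  --
```

>>> {"fn": "move_arm", "kwargs": {"moves": [[0,0,8,0.005,-0.003,-0.018,0.034],[0,0,16,0.01,-0.006,-0.018,0.034],[0,0,24,0.015,-0.009,-0.018,0.034],[0,0,32,0.02,-0.012,-0.018,0.034],[0,0,40,0.025,-0.015,-0.018,0.034],[0,0,48,0.03,-0.018,-0.018,0.034],[0.2,-0.2,55.7,0.0345,-0.0203,-0.018,0.034],[0.2,-0.2,55.7,0.0345,-0.0203,-0.018,0.034]], "grip_force": 60}}

```text
clock: 8.2
position: [0.5073, 0.0505, 0.0962]
ee_rot: [0.94, 0.342, -0.003, -0.0]
ft_force: [-0.1, 0.1, -0.1]
grip_width: 0.424
```

>>> {"fn": "move_arm", "kwargs": {"moves": [[0,0,8,0.001,-0.008,0,0.034],[0,0,16,0.001,-0.016,0,0.034],[0,0,24,0.002,-0.024,0,0.034],[0,0,32,0.002,-0.03,0,0.034],[0,0,40,0.0024,-0.036,0,0.034],[0,0,44.8,0.0024,-0.0394,0.01,0.034],[0,0,44.8,0.0024,-0.0394,0.04,0.034],[0,0,44.8,0.0024,-0.0394,0.07,0.034],[0,0,44.8,0.0024,-0.0394,0.07,0.034],[0,0,44.8,0.0024,-0.0394,0.07,0.034]]}}

```text
clock: 9.2
position: [0.4841, 0.0808, 0.027]
ee_rot: [0.999, -0.041, -0.003, 0.002]
ft_force: [-0.1, 0.2, -0.4]
grip_width: 0.427
```

Run:
```python
from h import *
c=np.array((.4928,.1565))
im=cams.camera('wrist'); crop(im,'w5.png',120,80,520,380,2)
plan([[(*c,.03,-4.8),(*c,.0155,-4.8)]])
np.save('w5p.npy',np.r_[cams.camera_params('wrist')['xyz'],cams.camera_params('wrist')['rotation']])
```

```text
t 9.2 pos [0.4849 0.0811 0.0278] yaw [ -4.7   0.2 179.9] grip 36.3 F [0.  0.4 0.3]
   [0.1, 0.2, 0.1] [0.0017, -0.0758, -0.0024] rows 1.5
   [0.1, 0.2, 0.1] [0.0018, -0.0758, 0.0121] rows 0.3
  --
```

View pics/w5.png

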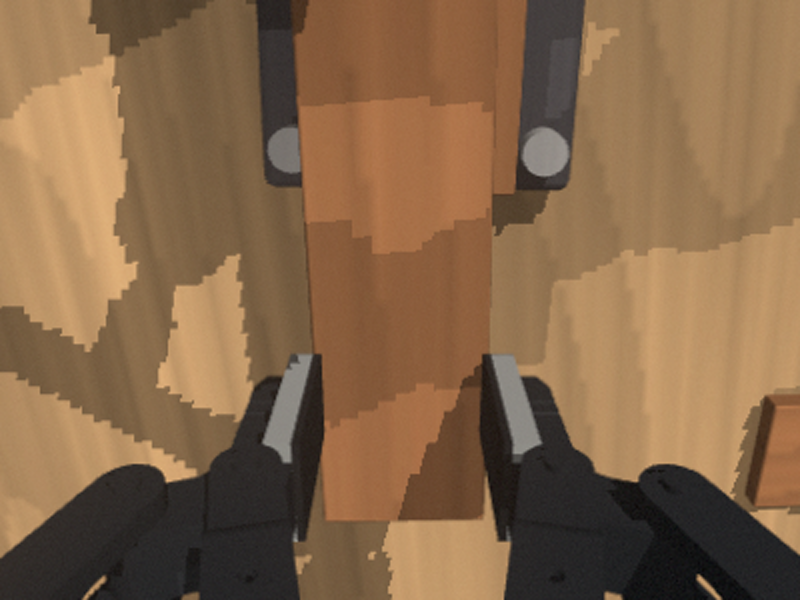

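Run:
```python
from h import *
c=lambda x,y:(120+x/2,80+y/2)
for a,b,z in [((265,185),(569,188),.012),((258,0),(585,0),.012),((301,185),(492,185),.057),((294,0),(497,0),.057),((326,520),(484,518),.057)]:
    t,w=lathend([c(*a),c(*b)],z); p=cams.camera_params('wrist');q=plane(p,[c(*a),c(*b)],z)
    print(t.mean(0),w,q.mean(0))
p=cams.camera_params('wrist');print(plane(p,[c(505,194)],.035))
```

```text
[ 0.00405 -0.0374   0.01565] 0.0831 [0.49192844 0.11802336 0.012     ]
[ 0.0048  -0.086    0.01555] 0.0826 [0.49661034 0.16637404 0.012     ]
[-0.00125 -0.04905 -0.0293 ] 0.0393 [0.48776459 0.13018279 0.057     ]
[-0.0014 -0.0854 -0.0294] 0.0386 [0.49056098 0.16636099 0.057     ]
[ 0.00075  0.03615 -0.02915] 0.0393 [0.48282164 0.04506133 0.057     ]
[[0.51281382 0.12037879 0.035     ]]
```

>>> {"fn": "move_arm", "kwargs": {"moves": [[0,0,1.7,0.0041,-0.006,0,0.034],[0,0,1.7,0.0041,-0.02,0,0.034],[0,0,1.7,0.0041,-0.035,0,0.034],[0,0,1.7,0.0041,-0.05,0,0.034],[0,0,1.7,0.0041,-0.065,0,0.034],[0,0,1.7,0.0041,-0.0765,0,0.034],[0,0,1.7,0.0041,-0.0765,0.004,0.034],[0,0,1.7,0.0041,-0.0765,0.008,0.034],[0,0,1.7,0.0041,-0.0765,0.0115,0.034],[0,0,1.7,0.0041,-0.0765,0.0115,0.034]]}}

```text
clock: 10.25
position: [0.4944, 0.1563, 0.0146]
ee_rot: [0.998, -0.057, -0.002, 0.001]
ft_force: [-0.3, -0.7, 0.4]
grip_width: 0.423
```

>>> {"fn": "move_arm", "kwargs": {"moves": [[0,0,0,0,0,0.0012,0.034],[0,0,0,0,0,0.0012,0.034]]}}

```text
clock: 10.45
position: [0.4946, 0.1564, 0.0143]
ee_rot: [0.998, -0.057, -0.002, 0.001]
ft_force: [-4.4, -1.8, 10.8]
grip_width: 0.426
```

Run:
```python
from h import *
im=cams.camera('wrist'); cv2.imwrite('pics/w6.png',im[:,:,::-1]); crop(im,'w6c.png',120,80,520,380,1.6)
plan([])
```

```text
t 10.5 pos [0.4946 0.1564 0.0144] yaw [ -6.5   0.3 179.9] grip 36.3 F [-4.8 -2.9 11.4]
```

View pics/w6c.png

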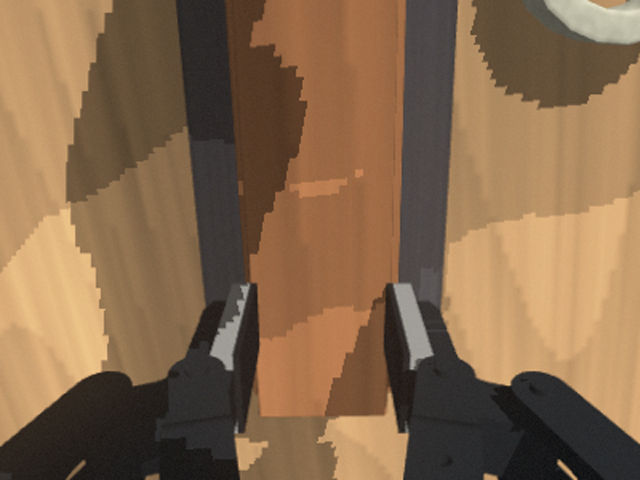

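Run:
```python
from h import *
g=(.7212,.0074)
plan([[(.4946,.1564,.13,-6.5),(.56,.12,.14,25)],[(*g,.08,84.9)],[(*g,-.01,84.9),(*g,-.021,84.9)],[(*g,.08,84.9)]])
```

```text
t 10.5 pos [0.4946 0.1564 0.0144] yaw [ -6.5   0.3 179.9] grip 36.3 F [-4.8 -2.9 11.4]
   [0.1, 0.3, -0.0] [-0.0005, 0.0003, -0.1156] rows 2.3
   [0.1, 0.3, -31.5] [0.0685, 0.029, -0.1259] rows 3.7
  --
   [-0.0, 0.0, -59.9] [0.0985, 0.1702, 0.06] rows 7.0
  --
   [0.0, 0.0, 0.0] [0.0, -0.0, 0.09] rows 1.8
   [0.0, 0.0, 0.0] [0.0, -0.0, 0.101] rows 0.2
  --
   [0.0, 0.0, 0.0] [0.0, 0.0, -0.101] rows 2.0
  --
```

>>> {"fn": "move_arm", "kwargs": {"moves": [[0,0,0,0,0,-0.001,0.045],[0,0,0,0,0,-0.001,0.056],[0,0,0,0,0,-0.001,0.056],[0,0,0,0,0,-0.03,0.056],[0,0,0,0,0,-0.075,0.056],[0,0,0,0,0,-0.115,0.056],[0,0,-8,0.0685,0.029,-0.126,0.056],[0,0,-16,0.0685,0.029,-0.126,0.056],[0,0,-24,0.0685,0.029,-0.126,0.056],[0,0,-31.5,0.0685,0.029,-0.126,0.056]]}}

```text
clock: 11.5
position: [0.5605, 0.1199, 0.1394]
ee_rot: [0.976, 0.219, -0.002, 0.001]
ft_force: [-0.7, 1.0, -0.2]
grip_width: 0.658
```

>>> {"fn": "move_arm", "kwargs": {"moves": [[0,0,-8,0.014,0.024,0,0.056],[0,0,-16,0.028,0.048,0,0.056],[0,0,-24,0.042,0.072,0,0.056],[0,0,-32,0.056,0.096,0.01,0.056],[0,0,-40,0.07,0.12,0.02,0.056],[0,0,-48,0.084,0.145,0.04,0.056],[0,0,-56,0.098,0.17,0.06,0.056],[0,0,-60,0.0985,0.17,0.06,0.056],[0,0,-60,0.0985,0.17,0.06,0.056],[0,0,-60,0.0985,0.17,0.06,0.056]]}}

```text
clock: 12.5
position: [0.7209, 0.0089, 0.0793]
ee_rot: [0.738, 0.675, -0.002, -0.001]
ft_force: [-0.1, 0.2, 0.9]
grip_width: 0.654
```

```bash
cat >> h.py <<'E'
def seg(wood,z,name=None,roi=None,cam='wrist',im=None,p=None):
    """largest blob near roi centre: wood hue mask -> minAreaRect corners on plane z"""
    if im is None: p=cams.camera_params(cam); im=cams.camera(cam)
    hsv=cv2.cvtColor(im,cv2.COLOR_RGB2HSV); return im,hsv,p
E
python3 - <<'E'
from h import *
g=(.7212,.0074)
plan([[(*g,-.01,84.9),(*g,-.021,84.9)]])
im=cams.camera('wrist'); cv2.imwrite('pics/w7.png',im[:,:,::-1])
p=cams.camera_params('wrist');u=np.array([np.cos(np.radians(-5.1)),np.sin(np.radians(-5.1))]);v=np.array([-u[1],u[0]])
q=[[*(np.array([.6764,.0114])+u*a+v*b),.008] for a,b in [(-.08,-.02),(.08,-.02),(.08,.02),(-.08,.02)]]
c=cv2.resize(im[40:400,120:520],None,fx=1.6,fy=1.6)[:,:,::-1].copy()
cv2.polylines(c,[np.round((proj(p,q)-[120,40])*1.6*8).astype(int)],True,(0,255,0),1,cv2.LINE_AA,3); cv2.imwrite('pics/w7o.png',c)
# scan rows for lath edges
hsv=cv2.cvtColor(im,cv2.COLOR_RGB2HSV)
for r in (150,200,250,290,320): print(r,[tuple(int(t) for t in im[r,x]) for x in range(240,400,16)])
E
```

```text
t 12.5 pos [0.7209 0.0089 0.0793] yaw [ 8.490e+01  1.000e-01 -1.798e+02] grip 55.9 F [-0.1  0.2  0.9]
   [-0.2, 0.1, 0.0] [-0.0013, 0.0008, 0.0893] rows 1.8
   [-0.2, 0.1, 0.0] [-0.0013, 0.0009, 0.1003] rows 0.2
  --
150 [(169, 131, 91), (164, 128, 88), (160, 126, 86), (108, 85, 59), (148, 98, 63), (156, 105, 67), (160, 107, 68), (168, 130, 90), (172, 135, 92), (146, 114, 79)]
200 [(178, 139, 97), (177, 140, 98), (177, 138, 96), (114, 87, 60), (152, 104, 67), (157, 104, 67), (159, 107, 67), (166, 131, 90), (170, 134, 92), (167, 130, 90)]
250 [(182, 142, 98), (186, 146, 102), (186, 146, 101), (187, 146, 102), (162, 122, 83), (142, 109, 74), (151, 119, 82), (175, 137, 95), (176, 138, 97), (177, 140, 96)]
290 [(82, 77, 72), (46, 38, 35), (175, 137, 95), (172, 134, 93), (140, 111, 77), (136, 106, 75), (137, 108, 76), (138, 107, 74), (139, 109, 76), (36, 29, 28)]
320 [(34, 29, 23), (105, 84, 59), (90, 79, 64), (172, 166, 160), (161, 155, 150), (137, 131, 127), (168, 162, 157), (137, 131, 127), (138, 134, 128), (138, 133, 129)]
```

View pics/w7o.png

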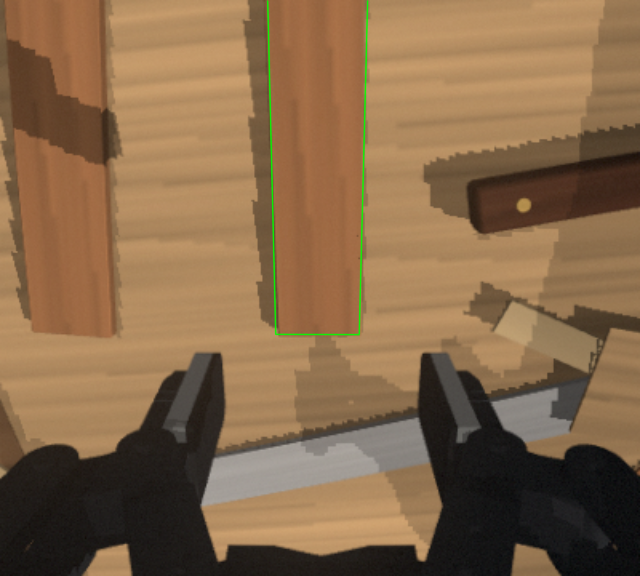

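The overlay matches the lath exactly, so the corrected top-camera model can be trusted. Gripping now.

>>> {"fn": "move_arm", "kwargs": {"moves": [[0,0,0,-0.001,0.001,0.04,0.056],[0,0,0,-0.001,0.001,0.08,0.056],[0,0,0,-0.001,0.001,0.092,0.054],[0,0,0,-0.001,0.001,0.097,0.052],[0,0,0,-0.001,0.001,0.1005,0.052],[0,0,0,-0.001,0.001,0.1005,0.045],[0,0,0,-0.001,0.001,0.1005,0.034],[0,0,0,-0.001,0.001,0.1005,0.034],[0,0,0,-0.001,0.001,0.1005,0.034],[0,0,0,-0.001,0.001,0.1005,0.034]]}}

```text
clock: 13.55
position: [0.7238, 0.0085, -0.0182]
ee_rot: [0.737, 0.676, 0.0, 0.0]
ft_force: [1.6, 2.7, 8.7]
grip_width: 0.395
```

Run:
```python
from h import *
t=np.array((.4953,.1570)); u=np.array((.1,.995)); o=t-.08*u
plan([[(.7212,.0074,.09,84.9),(.66,.03,.10,45)],[(.57,.06,.10,-5),(*o,.08,-5)],[(*o,.036,-5.8)]])
```

```text
t 13.6 pos [ 0.7238  0.0085 -0.0182] yaw [ 85.1   0.  180. ] grip 33.7 F [1.6 2.7 8.7]
   [0.0, 0.0, 0.2] [-0.0013, -0.0024, -0.1082] rows 2.2
   [0.1, -0.0, 40.1] [0.0159, -0.0653, -0.1183] rows 4.6
  --
   [-0.0, -0.0, 50.0] [-0.0424, -0.0849, -0.0] rows 5.8
   [-0.0, -0.0, 50.0] [-0.0886, -0.1556, 0.02] rows 1.7
  --
   [0.0, -0.0, 0.8] [0.0, -0.0, 0.044] rows 0.9
  --
```

>>> {"fn": "move_arm", "kwargs": {"moves": [[0,0,0,0,0,-0.002,0.045],[0,0,0,0,0,-0.002,0.052],[0,0,0,0,0,-0.001,0.052],[0,0,0,0,0,0,0.052],[0,0,0,0,0,0,0.052],[0,0,0,0,0,0,0.052]]}}

```text
clock: 14.15
position: [0.7214, 0.007, -0.0209]
ee_rot: [0.737, 0.676, -0.002, -0.001]
ft_force: [-1.6, 0.2, 6.1]
grip_width: 0.611
```

```bash
cat >> h.py <<'E'
def edges(rows,z,z2=None,thr=1.37):
    """lath left/right edges on image rows near column 320 (R/G mask) -> tool-frame mids"""
    p=cams.camera_params('wrist'); im=cams.camera('wrist').astype(float); m=(im[:,:,0]/(im[:,:,1]+1)>thr)&(im[:,:,0]>45)
    for r in rows:
        x=[i for i in range(235,406) if m[r,i]]
        if len(x)<15: print(r,'none'); continue
        t,w=lathend([(min(x)-.5,r),(max(x)+.5,r)],z); print(r,min(x),max(x),len(x),'mid',t.mean(0).round(4),'w',w)
    col=[r for r in range(100,400) if m[r,300:340].mean()>.6]; print('col rows',col[0],col[-1]); print('end',lathend([(320,col[-1]+.5)]*2,z)[0][0])
E
python3 - <<'E'
from h import *
plan([]); edges([100,140,180,220,240],.008)
E
```

```text
t 14.2 pos [ 0.7214  0.007  -0.0209] yaw [ 8.500e+01  1.000e-01 -1.798e+02] grip 52.1 F [-1.6  0.2  6.1]
100 264 365 102 mid [-0.0024 -0.0783 -0.0286] w 0.0397
140 263 361 99 mid [-0.0035 -0.0628 -0.0286] w 0.0398
180 261 356 96 mid [-0.005  -0.0461 -0.0286] w 0.04
220 260 351 92 mid [-0.0065 -0.0282 -0.0288] w 0.0399
240 259 348 90 mid [-0.0075 -0.0187 -0.0288] w 0.0398
col rows 100 336
end [-0.0002  0.0338 -0.029 ]
```

>>> {"fn": "move_arm", "kwargs": {"moves": [[0,0,0,0,0,-0.02,0.056],[0,0,4.9,-0.009,0,-0.02,0.056],[0,0,4.9,-0.009,0,-0.02,0.056],[0,0,4.9,-0.009,0,-0.01,0.056],[0,0,4.9,-0.009,0,-0.004,0.054],[0,0,4.9,-0.009,0,0,0.054],[0,0,4.9,-0.009,0,0.001,0.054],[0,0,4.9,-0.009,0,0.001,0.054]]}}

```text
clock: 15.0
position: [0.7204, -0.0015, -0.0228]
ee_rot: [0.765, 0.644, -0.002, -0.001]
ft_force: [0.3, 0.1, 0.9]
grip_width: 0.635
```

Run:
```python
from h import *
plan([]); edges([100,140,180,220,240],.008)
```

```text
t 15.0 pos [ 0.7204 -0.0015 -0.0228] yaw [  80.2    0.2 -179.7] grip 54.2 F [0.3 0.1 0.9]
100 269 371 103 mid [-0.0003 -0.0784 -0.03  ] w 0.0396
140 270 369 100 mid [-0.0005 -0.063  -0.0302] w 0.0398
180 272 368 97 mid [-0.0003 -0.0466 -0.0302] w 0.04
220 274 366 93 mid [-0.0003 -0.0288 -0.0302] w 0.0398
240 275 365 91 mid [-0.0002 -0.0195 -0.0304] w 0.0398
col rows 100 338
end [-0.0002  0.0337 -0.0305]
```

Now it is well centred, aligned and lower. Closing gently.

>>> {"fn": "move_arm", "kwargs": {"moves": [[0,0,0,0,0,0,0.048],[0,0,0,0,0,0,0.044],[0,0,0,0,0,0,0.041],[0,0,0,0,0,0,0.038],[0,0,0,0,0,0,0.034],[0,0,0,0,0,0,0.034],[0,0,0,0,0,0,0.034]], "grip_force": 50}}

```text
clock: 15.75
position: [0.7209, -0.0016, -0.0217]
ee_rot: [0.765, 0.644, -0.002, -0.001]
ft_force: [-1.8, -0.3, 5.5]
grip_width: 0.441
```

Run:
```python
from h import *
t=np.array((.4953,.1570)); u=np.array((.1,.995)); o=t-.08*u
plan([[(.7204,-.0015,.09,80.2),(.66,.03,.10,45)],[(.57,.06,.10,-5),(*o,.08,-5)],[(*o,.036,-5.8)]])
```

```text
t 15.8 pos [ 0.7209 -0.0016 -0.0217] yaw [ 8.010e+01  1.000e-01 -1.798e+02] grip 37.7 F [-1.8 -0.3  5.5]
   [-0.2, 0.1, -0.1] [-0.0002, -0.0009, -0.1117] rows 2.2
   [-0.1, 0.2, 35.1] [0.0205, -0.0658, -0.1215] rows 4.1
  --
   [-0.0, -0.0, 50.0] [-0.0424, -0.0849, -0.0] rows 5.8
   [-0.0, -0.0, 50.0] [-0.0886, -0.1556, 0.02] rows 1.7
  --
   [0.0, -0.0, 0.8] [0.0, -0.0, 0.044] rows 0.9
  --
```

>>> {"fn": "move_arm", "kwargs": {"moves": [[0,0,0,0,0,-0.01,0.034],[0,0,0,0,0,-0.05,0.034],[0,0,0,0,0,-0.09,0.034],[0,0,7,0,0,-0.12,0.034],[0,0,14,0.005,-0.016,-0.1215,0.034],[0,0,21,0.01,-0.032,-0.1215,0.034],[0,0,28,0.015,-0.048,-0.1215,0.034],[0,0,35.1,0.0205,-0.0658,-0.1215,0.034],[0,0,35.1,0.0205,-0.0658,-0.1215,0.034],[0,0,35.1,0.0205,-0.0658,-0.1215,0.034]], "grip_force": 60}}

```text
clock: 16.75
position: [0.6599, 0.0303, 0.0998]
ee_rot: [0.923, 0.384, -0.002, 0.0]
ft_force: [-0.0, -0.9, -0.3]
grip_width: 0.432
```

>>> {"fn": "move_arm", "kwargs": {"moves": [[0,0,8,-0.008,-0.015,0,0.034],[0,0,16,-0.016,-0.03,0,0.034],[0,0,24,-0.024,-0.045,0,0.034],[0,0,32,-0.032,-0.06,0,0.034],[0,0,40,-0.04,-0.075,0,0.034],[0,0,48,-0.05,-0.09,0,0.034],[0,0,50,-0.065,-0.12,0.01,0.034],[0,0,50,-0.0886,-0.1556,0.02,0.034],[0,0,50,-0.0886,-0.1556,0.02,0.034]]}}

```text
clock: 17.65
position: [0.4813, 0.0777, 0.0778]
ee_rot: [0.999, -0.041, -0.006, 0.001]
ft_force: [0.6, -0.9, 0.1]
grip_width: 0.434
```

>>> {"fn": "move_arm", "kwargs": {"moves": [[0,0,0.8,0,0,0.03,0.034],[0,0,0.8,0,0,0.044,0.034],[0,0,0.8,0,0,0.044,0.034],[0,0,0.8,0,0,0.044,0.034]]}}

```text
clock: 18.05
position: [0.4875, 0.0763, 0.0365]
ee_rot: [0.999, -0.05, -0.002, 0.002]
ft_force: [0.0, -0.5, -0.5]
grip_width: 0.435
```

Run:
```python
from h import *
plan([]); o=manip.get_obs(); edges([160,200,230],o['position'][2]+.0217+.008); cv2.imwrite('pics/w8.png',cams.camera('wrist')[:,:,::-1])
```

```text
t 18.1 pos [0.4875 0.0763 0.0365] yaw [ -5.8   0.2 179.8] grip 37.2 F [ 0.  -0.5 -0.5]
160 272 368 97 mid [-0.0005 -0.0544 -0.0295] w 0.0395
200 274 366 93 mid [-0.0005 -0.0372 -0.0294] w 0.0393
230 275 365 91 mid [-0.0004 -0.0234 -0.0294] w 0.0397
col rows 100 336
end [-0.0004  0.0341 -0.0293]
```

>>> {"fn": "move_arm", "kwargs": {"moves": [[0,0,-0.3,-0.0008,-0.008,0.005,0.034],[0,0,-0.3,-0.0008,-0.022,0.005,0.034],[0,0,-0.3,-0.0008,-0.036,0.005,0.034],[0,0,-0.3,-0.0008,-0.05,0.005,0.034],[0,0,-0.3,-0.0008,-0.065,0.005,0.034],[0,0,-0.3,-0.0008,-0.0786,0.005,0.034],[0,0,-0.3,-0.0008,-0.0786,0.009,0.034],[0,0,-0.3,-0.0008,-0.0786,0.013,0.034],[0,0,-0.3,-0.0008,-0.0786,0.015,0.034],[0,0,-0.3,-0.0008,-0.0786,0.0155,0.034]]}}

```text
clock: 19.15
position: [0.4937, 0.1549, 0.0211]
ee_rot: [0.999, -0.048, -0.003, 0.001]
ft_force: [-8.4, 0.4, 24.2]
grip_width: 0.431
```

>>> {"fn": "move_arm", "kwargs": {"moves": [[0,0,0,0,0,0,0.034],[0,0,0,0,0,0,0.034]]}}

```text
clock: 19.35
position: [0.4937, 0.1549, 0.0212]
ee_rot: [0.999, -0.048, -0.003, 0.0]
ft_force: [-7.3, 0.4, 18.4]
grip_width: 0.434
```

Run:
```python
from h import *
b=np.radians(-8.4); C=np.array((.667,-.1029)); g=C+.045*np.array((np.cos(b),np.sin(b))); print(g)
plan([[(.4946,.1546,.13,-5.5),(.53,.10,.14,20)],[(*g,.08,81.6)],[(*g,-.0225,81.6)]])
edges([160,200,230],.051)
```

```text
[ 0.71151725 -0.10947374]
t 19.4 pos [0.4937 0.1549 0.0212] yaw [ -5.5   0.3 179.9] grip 37.1 F [-7.3  0.4 18.4]
   [0.1, 0.3, -0.0] [0.0004, 0.0004, -0.1088] rows 2.2
   [-0.0, 0.3, -25.5] [0.0408, 0.0513, -0.119] rows 3.0
  --
   [0.0, 0.0, -61.6] [0.0989, 0.2589, 0.06] rows 7.2
  --
   [0.0, 0.0, 0.0] [0.0, -0.0, 0.1025] rows 2.0
  --
160 271 372 102 mid [ 0.0001 -0.0544 -0.0299] w 0.0414
200 274 370 97 mid [ 0.0003 -0.0373 -0.0299] w 0.0409
230 275 369 95 mid [ 0.0004 -0.0235 -0.0298] w 0.0413
col rows 100 336
end [-0.0004  0.0337 -0.0298]
```

>>> {"fn": "move_arm", "kwargs": {"moves": [[0,0,0,0,0,-0.002,0.045],[0,0,0,0,0,-0.002,0.056],[0,0,0,0,0,-0.003,0.056],[0,0,0,0,0,-0.03,0.056],[0,0,0,0,0,-0.075,0.056],[0,0,0,0,0,-0.11,0.056],[0,0,-8,0.041,0.051,-0.119,0.056],[0,0,-16,0.041,0.051,-0.119,0.056],[0,0,-25.5,0.041,0.051,-0.119,0.056],[0,0,-25.5,0.041,0.051,-0.119,0.056]]}}

```text
clock: 20.4
position: [0.5305, 0.0999, 0.1392]
ee_rot: [0.985, 0.175, -0.002, 0.001]
ft_force: [-0.3, 0.8, -0.2]
grip_width: 0.65
```

>>> {"fn": "move_arm", "kwargs": {"moves": [[0,0,-8,0.013,0.033,0,0.056],[0,0,-16,0.026,0.066,0,0.056],[0,0,-24,0.039,0.1,0,0.056],[0,0,-32,0.052,0.135,0,0.056],[0,0,-40,0.065,0.17,0.02,0.056],[0,0,-48,0.078,0.205,0.04,0.056],[0,0,-56,0.09,0.235,0.06,0.056],[0,0,-61.6,0.099,0.259,0.06,0.056],[0,0,-61.6,0.099,0.259,0.06,0.056],[0,0,-61.6,0.099,0.259,0.06,0.056]]}}

```text
clock: 21.4
position: [0.7115, -0.1083, 0.0782]
ee_rot: [0.758, 0.652, -0.003, -0.001]
ft_force: [-0.1, 0.4, -0.5]
grip_width: 0.656
```

Run:
```python
from h import *
g=(.7115,-.1095)
plan([[(*g,-.0225,81.6)]]); edges([60,90,120,150,180],.008)
```

```text
t 21.4 pos [ 0.7115 -0.1083  0.0782] yaw [ 8.140e+01  1.000e-01 -1.797e+02] grip 56.0 F [-0.1  0.4 -0.5]
   [-0.3, 0.1, -0.2] [-0.0009, 0.0006, 0.1007] rows 2.0
  --
60 291 352 62 mid [ 0.0005 -0.0992  0.071 ] w 0.04
90 292 351 60 mid [ 0.0005 -0.0805  0.071 ] w 0.0396
120 292 350 59 mid [ 0.0003 -0.061   0.0708] w 0.0399
150 292 348 57 mid [-0.0004 -0.0406  0.0708] w 0.0395
180 292 347 56 mid [-0.0008 -0.019   0.0706] w 0.0399
col rows 100 249
end [-0.0003  0.0358  0.0704]
```

>>> {"fn": "move_arm", "kwargs": {"moves": [[0,0,0.9,-0.001,0,0.04,0.056],[0,0,0.9,-0.001,0,0.08,0.054],[0,0,0.9,-0.001,0,0.092,0.054],[0,0,0.9,-0.001,0,0.097,0.054],[0,0,0.9,-0.001,0,0.101,0.054],[0,0,0.9,-0.001,0,0.101,0.054],[0,0,0.9,-0.001,0,0.101,0.054]]}}

```text
clock: 22.15
position: [0.7122, -0.1098, -0.0204]
ee_rot: [0.762, 0.648, -0.001, 0.0]
ft_force: [-1.2, 0.0, 0.7]
grip_width: 0.637
```

>>> {"fn": "move_arm", "kwargs": {"moves": [[0,0,0,0,0,0,0.048],[0,0,0,0,0,0,0.044],[0,0,0,0,0,0,0.041],[0,0,0,0,0,0,0.038],[0,0,0,0,0,0,0.034],[0,0,0,0,0,0,0.034],[0,0,0,0,0,0,0.034]], "grip_force": 50}}

```text
clock: 22.85
position: [0.7115, -0.1097, -0.0214]
ee_rot: [0.762, 0.648, -0.002, -0.001]
ft_force: [-2.4, 0.4, 5.4]
grip_width: 0.445
```

Run:
```python
from h import *
t=np.array((.4946,.1546)); u=np.array((.0958,.9954)); o=t-.08*u
P=manip.get_obs()['position']
plan([[(P[0],P[1],.09,82.3),(.66,-.06,.10,45)],[(.57,.0,.10,-5),(*o,.08,-5.5)],[(*o,.040,-5.5)]])
```

```text
t 22.9 pos [ 0.7115 -0.1097 -0.0214] yaw [ 8.070e+01  1.000e-01 -1.798e+02] grip 38.0 F [-2.4  0.4  5.4]
   [-0.2, 0.1, -1.6] [-0.0002, -0.0004, -0.1114] rows 2.2
   [-0.2, 0.2, 35.7] [0.0405, -0.0592, -0.1213] rows 4.3
  --
   [-0.0, -0.0, 50.0] [-0.0212, -0.1061, -0.0] rows 5.8
   [0.0, -0.0, 50.5] [-0.0269, -0.2178, 0.02] rows 2.3
  --
   [0.0, 0.0, 0.0] [0.0, -0.0, 0.04] rows 0.8
  --
```

>>> {"fn": "move_arm", "kwargs": {"moves": [[0,0,0,0,0,-0.01,0.034],[0,0,0,0,0,-0.05,0.034],[0,0,0,0,0,-0.09,0.034],[0,0,7,0.005,-0.01,-0.12,0.034],[0,0,14,0.015,-0.025,-0.1215,0.034],[0,0,21,0.025,-0.04,-0.1215,0.034],[0,0,28,0.035,-0.05,-0.1215,0.034],[0,0,35.7,0.0405,-0.0592,-0.1215,0.034],[0,0,35.7,0.0405,-0.0592,-0.1215,0.034],[0,0,35.7,0.0405,-0.0592,-0.1215,0.034]], "grip_force": 60}}

```text
clock: 23.85
position: [0.6601, -0.0601, 0.0999]
ee_rot: [0.923, 0.385, -0.002, 0.0]
ft_force: [0.2, 0.5, -1.1]
grip_width: 0.432
```

>>> {"fn": "move_arm", "kwargs": {"moves": [[0,0,8,-0.004,-0.018,0,0.034],[0,0,16,-0.008,-0.036,0,0.034],[0,0,24,-0.012,-0.054,0,0.034],[0,0,32,-0.016,-0.075,0,0.034],[0,0,40,-0.02,-0.1,0,0.034],[0,0,48,-0.022,-0.14,0,0.034],[0,0,50.5,-0.025,-0.18,0.01,0.034],[0,0,50.5,-0.027,-0.2178,0.02,0.034],[0,0,50.5,-0.027,-0.2178,0.02,0.034]]}}

```text
clock: 24.75
position: [0.4832, 0.0784, 0.0787]
ee_rot: [0.999, -0.043, -0.004, 0.0]
ft_force: [0.2, 0.4, -0.3]
grip_width: 0.43
```

>>> {"fn": "move_arm", "kwargs": {"moves": [[0,0,0,0,0,0.03,0.034],[0,0,0,0,0,0.04,0.034],[0,0,0,0,0,0.04,0.034],[0,0,0,0,0,0.04,0.034]]}}

```text
clock: 25.15
position: [0.4871, 0.0735, 0.0407]
ee_rot: [0.999, -0.048, -0.002, 0.001]
ft_force: [-0.6, 0.2, 0.1]
grip_width: 0.431
```

Run:
```python
from h import *
o=manip.get_obs(); plan([]); edges([160,200,230],o['position'][2]+.0217+.008)
```

```text
t 25.1 pos [0.4871 0.0735 0.0407] yaw [ -5.5   0.2 179.8] grip 36.8 F [-0.6  0.2  0.1]
160 273 369 97 mid [-0.0001 -0.0544 -0.0296] w 0.0394
200 275 367 93 mid [-0.     -0.0372 -0.0296] w 0.0393
230 276 365 90 mid [-0.0003 -0.0234 -0.0296] w 0.0392
col rows 100 339
end [-0.0004  0.0359 -0.0294]
```

>>> {"fn": "move_arm", "kwargs": {"moves": [[0,0,0,0.0003,-0.008,0.005,0.034],[0,0,0,0.0003,-0.023,0.005,0.034],[0,0,0,0.0003,-0.038,0.005,0.034],[0,0,0,0.0003,-0.053,0.005,0.034],[0,0,0,0.0003,-0.068,0.005,0.034],[0,0,0,0.0003,-0.0833,0.005,0.034],[0,0,0,0.0003,-0.0833,0.007,0.034],[0,0,0,0.0003,-0.0833,0.0095,0.034],[0,0,0,0.0003,-0.0833,0.0115,0.034],[0,0,0,0.0003,-0.0833,0.012,0.034]]}}

```text
clock: 26.2
position: [0.4946, 0.1575, 0.0293]
ee_rot: [0.999, -0.048, -0.003, 0.0]
ft_force: [-13.0, 0.4, 33.8]
grip_width: 0.429
```

Run:
```python
from h import *
b=np.radians(10.1); C=np.array((.4827,-.1068)); g=C+.045*np.array((np.cos(b),np.sin(b))); print(g)
plan([[(.4948,.1565,.13,-5.5),(.50,.08,.14,30)],[(*g,.08,100.1)],[(*g,-.0205,100.1)]])
edges([160,200,230],.059)
```

```text
[ 0.52700264 -0.0989085 ]
t 26.2 pos [0.4946 0.1575 0.0293] yaw [ -5.5   0.3 180. ] grip 36.6 F [-13.    0.4  33.8]
   [0.0, 0.3, -0.0] [-0.0003, 0.001, -0.1007] rows 2.0
   [-0.1, 0.3, -35.5] [0.0122, 0.0766, -0.1107] rows 4.1
  --
   [0.0, 0.0, -70.1] [-0.0661, 0.1684, 0.06] rows 8.2
  --
   [0.0, 0.0, 0.0] [0.0, -0.0, 0.1005] rows 2.0
  --
160 272 369 98 mid [-0.0003 -0.0544 -0.0296] w 0.0398
200 274 367 94 mid [-0.0003 -0.0372 -0.0296] w 0.0397
230 275 365 91 mid [-0.0005 -0.0234 -0.0296] w 0.0396
col rows 100 339
end [-0.0004  0.0357 -0.0296]
```

>>> {"fn": "move_arm", "kwargs": {"moves": [[0,0,0,0,0,-0.0025,0.036],[0,0,0,0,0,-0.0025,0.045],[0,0,0,0,0,-0.0025,0.056],[0,0,0,0,0,-0.03,0.056],[0,0,0,0,0,-0.075,0.056],[0,0,0,0,0,-0.1,0.056],[0,0,-8,0.003,0.02,-0.11,0.056],[0,0,-16,0.006,0.04,-0.11,0.056],[0,0,-24,0.01,0.06,-0.11,0.056],[0,0,-32,0.0122,0.0766,-0.11,0.056]]}}

```text
clock: 27.25
position: [0.4998, 0.0789, 0.1378]
ee_rot: [0.973, 0.232, -0.002, 0.0]
ft_force: [-1.1, -0.4, -0.3]
grip_width: 0.657
```

```bash
sed -i 's/thr=1.37)/thr=1.37,lo=45)/; s/im\[:,:,0\]>45)/im[:,:,0]>lo)/' h.py
python3 - <<'E'
from h import *
plan([[(.527,-.0989,.08,100.1)]])
E
```

```text
t 27.2 pos [0.4998 0.0789 0.1378] yaw [  26.8    0.3 -180. ] grip 56.1 F [-1.1 -0.4 -0.3]
   [-0.2, 0.2, -73.3] [-0.0557, 0.171, 0.058] rows 8.5
  --
```

>>> {"fn": "move_arm", "kwargs": {"moves": [[0,0,-8,-0.006,0.019,0,0.056],[0,0,-16,-0.012,0.038,0,0.056],[0,0,-24,-0.018,0.057,0,0.056],[0,0,-32,-0.024,0.076,0.01,0.056],[0,0,-40,-0.03,0.095,0.02,0.056],[0,0,-48,-0.036,0.114,0.03,0.056],[0,0,-56,-0.042,0.133,0.04,0.056],[0,0,-64,-0.05,0.152,0.05,0.056],[0,0,-72,-0.0557,0.171,0.058,0.056],[0,0,-73.3,-0.0557,0.171,0.058,0.056]]}}

```text
clock: 28.25
position: [0.5251, -0.101, 0.0791]
ee_rot: [0.644, 0.765, -0.003, -0.001]
ft_force: [-0.1, -0.9, 0.4]
grip_width: 0.655
```

Run:
```python
from h import *
plan([[(.527,-.0989,-.018,100.1)]]); edges([60,90,120,150,180],.014,lo=18)
im=cams.camera('wrist'); cv2.imwrite('pics/w9.png',im[:,:,::-1]); print([tuple(map(int,im[120,x])) for x in range(250,400,15)])
t=cams.camera('top'); cv2.imwrite('pics/top1.png',t[:,:,::-1])
```

```text
t 28.2 pos [ 0.5251 -0.101   0.0791] yaw [ 9.990e+01  1.000e-01 -1.796e+02] grip 56.0 F [-0.1 -0.9  0.4]
   [-0.4, 0.1, -0.2] [0.0019, 0.0029, 0.097] rows 1.9
  --
60 290 351 62 mid [ 0.     -0.099   0.0662] w 0.0392
90 290 351 62 mid [-0.     -0.0806  0.066 ] w 0.0401
120 291 350 60 mid [ 0.     -0.0616  0.066 ] w 0.0397
150 292 350 59 mid [ 0.0004 -0.0415  0.0658] w 0.0401
180 293 349 57 mid [ 0.0004 -0.0205  0.0656] w 0.0398
col rows 100 254
end [-0.0002  0.0374  0.0653]
[(190, 147, 104), (176, 139, 96), (110, 87, 61), (91, 58, 40), (85, 54, 35), (86, 57, 39), (89, 58, 38), (183, 141, 99), (184, 144, 99), (180, 141, 98)]
```

>>> {"fn": "move_arm", "kwargs": {"moves": [[0,0,0,0.0005,0.002,0.04,0.056],[0,0,0,0.0005,0.002,0.08,0.054],[0,0,0,0.0005,0.002,0.09,0.054],[0,0,0,0.0005,0.002,0.097,0.054],[0,0,0,0.0005,0.002,0.097,0.048],[0,0,0,0.0005,0.002,0.097,0.043],[0,0,0,0.0005,0.002,0.097,0.039],[0,0,0,0.0005,0.002,0.097,0.034],[0,0,0,0.0005,0.002,0.097,0.034],[0,0,0,0.0005,0.002,0.097,0.034]]}}

```text
clock: 29.4
position: [0.5289, -0.097, -0.0148]
ee_rot: [0.644, 0.765, -0.001, -0.0]
ft_force: [-4.1, 0.1, 13.0]
grip_width: 0.429
```

Run:
```python
from h import *
t=np.array((.4948,.1565)); u=np.array((.0958,.9954)); o=t-.083*u
P=manip.get_obs()['position']
plan([[(P[0],P[1],.09,100),(.51,-.06,.10,50)],[(.49,.0,.10,-5),(*o,.08,-5.5)],[(*o,.053,-5.5)]])
```

```text
t 29.4 pos [ 0.5289 -0.097  -0.0148] yaw [  99.8    0.  -179.9] grip 36.6 F [-4.1  0.1 13. ]
   [-0.1, 0.0, -0.2] [-0.0001, -0.0002, -0.1048] rows 2.1
   [-0.1, 0.1, 49.8] [0.0397, -0.0126, -0.1148] rows 5.8
  --
   [-0.0, -0.0, 55.0] [0.0331, -0.0539, -0.0] rows 6.4
   [0.0, -0.0, 55.5] [0.0877, -0.1038, 0.02] rows 1.5
  --
   [0.0, 0.0, 0.0] [0.0, -0.0, 0.027] rows 0.5
  --
```

>>> {"fn": "move_arm", "kwargs": {"moves": [[0,0,0,0,0,-0.01,0.034],[0,0,0,0,0,-0.05,0.034],[0,0,0,0,0,-0.09,0.034],[0,0,8,0.005,-0.002,-0.115,0.034],[0,0,16,0.012,-0.004,-0.115,0.034],[0,0,24,0.018,-0.006,-0.115,0.034],[0,0,32,0.025,-0.008,-0.115,0.034],[0,0,40,0.032,-0.01,-0.115,0.034],[0,0,48,0.039,-0.0126,-0.115,0.034],[0,0,49.8,0.0397,-0.0126,-0.115,0.034]]}}

```text
clock: 30.4
position: [0.5089, -0.0589, 0.099]
ee_rot: [0.907, 0.421, -0.002, -0.001]
ft_force: [0.3, -0.1, -0.5]
grip_width: 0.429
```

>>> {"fn": "move_arm", "kwargs": {"moves": [[0,0,8,0.005,-0.008,0,0.034],[0,0,16,0.01,-0.016,0,0.034],[0,0,24,0.015,-0.024,0,0.034],[0,0,32,0.02,-0.032,0,0.034],[0,0,40,0.025,-0.041,0,0.034],[0,0,48,0.032,-0.052,0,0.034],[0,0,55.5,0.055,-0.08,0.01,0.034],[0,0,55.5,0.0877,-0.1038,0.02,0.034],[0,0,55.5,0.0877,-0.1038,0.025,0.034],[0,0,55.5,0.0877,-0.1038,0.025,0.034]]}}

```text
clock: 31.4
position: [0.4853, 0.0747, 0.0731]
ee_rot: [0.999, -0.046, -0.002, 0.001]
ft_force: [-0.2, -0.9, -1.1]
grip_width: 0.425
```

>>> {"fn": "move_arm", "kwargs": {"moves": [[0,0,0,0,0,0.01,0.034],[0,0,0,0,0,0.022,0.034],[0,0,0,0,0,0.022,0.034],[0,0,0,0,0,0.022,0.034]]}}

```text
clock: 31.8
position: [0.4853, 0.0731, 0.0508]
ee_rot: [0.999, -0.048, -0.002, 0.001]
ft_force: [-0.2, 0.2, -0.6]
grip_width: 0.423
```

Run:
```python
from h import *
o=manip.get_obs(); plan([]); 
for t in (1.37,1.5): edges([130,160,200,230],o['position'][2]+.0148+.014,lo=18,thr=t)
im=cams.camera('wrist'); cv2.imwrite('pics/w10.png',im[:,:,::-1]); print([tuple(map(int,im[200,x])) for x in range(250,400,10)])
```

```text
t 31.8 pos [0.4853 0.0731 0.0508] yaw [ -5.5   0.3 179.8] grip 36.1 F [-0.2  0.2 -0.6]
130 267 366 100 mid [-0.0019 -0.0663 -0.0286] w 0.0399
160 269 365 97 mid [-0.0017 -0.0542 -0.0286] w 0.0397
200 272 364 93 mid [-0.0013 -0.0368 -0.0286] w 0.0396
230 275 363 89 mid [-0.0009 -0.023  -0.0286] w 0.039
col rows 100 333
end [-0.0004  0.033  -0.0284]
130 268 364 95 mid [-0.002  -0.0663 -0.0285] w 0.0387
160 270 364 92 mid [-0.0017 -0.0542 -0.0285] w 0.0389
200 275 363 82 mid [-0.0008 -0.0368 -0.0284] w 0.0379
230 275 363 84 mid [-0.0009 -0.0229 -0.0284] w 0.0391
col rows 100 333
end [-0.0004  0.0331 -0.0283]
[(127, 100, 70), (132, 105, 74), (121, 96, 67), (81, 50, 35), (83, 53, 37), (84, 52, 38), (101, 63, 44), (95, 61, 43), (98, 60, 41), (75, 46, 33), (88, 56, 42), (90, 55, 39), (155, 122, 86), (155, 122, 86), (146, 116, 81)]
```

>>> {"fn": "move_arm", "kwargs": {"moves": [[0,0,1.2,0.0018,-0.008,0.002,0.034],[0,0,1.2,0.0018,-0.023,0.002,0.034],[0,0,1.2,0.0018,-0.038,0.002,0.034],[0,0,1.2,0.0018,-0.053,0.002,0.034],[0,0,1.2,0.0018,-0.068,0.002,0.034],[0,0,1.2,0.0018,-0.0811,0.002,0.034],[0,0,1.2,0.0018,-0.0811,0.004,0.034],[0,0,1.2,0.0018,-0.0811,0.006,0.034],[0,0,1.2,0.0018,-0.0811,0.0065,0.034],[0,0,1.2,0.0018,-0.0811,0.0065,0.034]]}}

```text
clock: 32.95
position: [0.495, 0.1541, 0.0445]
ee_rot: [0.998, -0.058, -0.002, 0.001]
ft_force: [0.4, 1.4, 1.1]
grip_width: 0.426
```

Run:
```python
from h import *
o=manip.get_obs(); plan([]); edges([130,160,200,230],.073,lo=18)
im=cams.camera('wrist'); cv2.imwrite('pics/w11.png',im[:,:,::-1])
```

```text
t 33.0 pos [0.495  0.1541 0.0445] yaw [ -6.7   0.2 179.9] grip 36.4 F [0.4 1.4 1.1]
130 267 364 98 mid [-0.0023 -0.0663 -0.0286] w 0.0391
160 269 364 96 mid [-0.002  -0.0542 -0.0286] w 0.0393
200 272 363 92 mid [-0.0016 -0.0368 -0.0286] w 0.0391
230 275 363 89 mid [-0.0009 -0.023  -0.0286] w 0.039
col rows 100 332
end [-0.0004  0.0323 -0.0285]
```

>>> {"fn": "move_arm", "kwargs": {"moves": [[0,0,0,0,0,0.0008,0.034],[0,0,0,0,0,0,0.042],[0,0,0,0,0,-0.001,0.056],[0,0,0,0,0,-0.001,0.056],[0,0,0,0,0,-0.03,0.056],[0,0,0,0,0,-0.08,0.056],[0,0,0,0,0,-0.13,0.056],[0,0,0,0,0,-0.18,0.056],[0,0,0,0,0,-0.21,0.056],[0,0,0,0,0,-0.21,0.056]]}}

```text
clock: 34.05
position: [0.4978, 0.1553, 0.258]
ee_rot: [0.998, -0.058, -0.0, -0.001]
ft_force: [0.1, 0.0, 0.3]
grip_width: 0.655
```

Run:
```python
from h import *
o=manip.get_obs(); plan([]); edges([130,160,200],.073,lo=18)
im=cams.camera('wrist'); cv2.imwrite('pics/w12.png',im[:,:,::-1])
s=cams.camera('scene'); cv2.imwrite('pics/sc2.png',s[:,:,::-1])
a=cv2.resize(im[0:300,160:480],(640,600)); b=cv2.resize(s[205:325,290:390],(500,600))
c=np.hstack([a,b]); c=cv2.resize(c,(800,421)); cv2.imwrite('pics/m2.png',c[:,:,::-1])
np.save('w12p.npy',np.r_[cams.camera_params('wrist')['xyz'],cams.camera_params('wrist')['rotation']])
```

```text
t 34.0 pos [0.4978 0.1553 0.258 ] yaw [  -6.7    0.  -179.9] grip 56.0 F [0.1 0.  0.3]
130 297 337 41 mid [-0.004  -0.0396  0.1828] w 0.0411
160 299 337 39 mid [-0.003  -0.009   0.1828] w 0.0401
200 none
col rows 100 199
end [-0.0009  0.0338  0.1827]
```

View pics/m2.png

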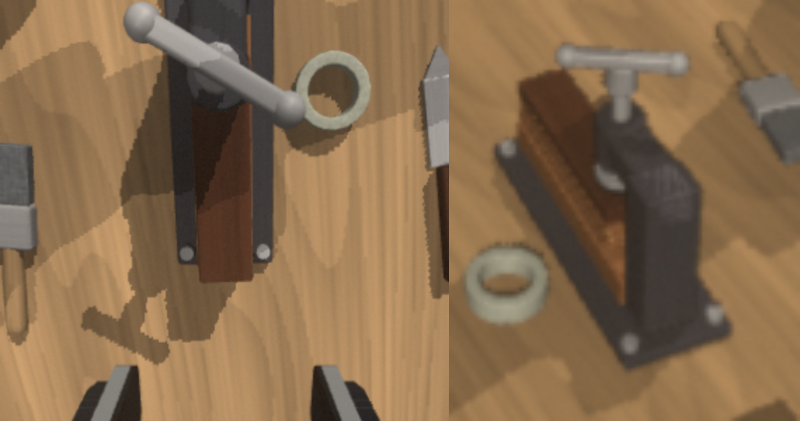

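Run:
```python
from h import *
p=cams.camera_params('wrist')
q=plane(p,[(160+140/1.4036,22/1.4036),(160+290/1.4036,107/1.4036)],.19); print(q,q.mean(0)); d=q[1]-q[0]; print(np.linalg.norm(d),np.degrees(np.arctan2(d[1],d[0])))
```

```text
[[0.47235935 0.28222528 0.19      ]
 [0.53393974 0.23951634 0.19      ]] [0.50314954 0.26087081 0.19      ]
0.07494130382954167 -34.743155453840224
```

Run:
```python
from h import *
p=cams.camera_params('wrist'); o=manip.get_obs(); r=R.from_quat(o['ee_rot']); c=r.inv().apply(p['xyz']-o['position'])
for n,a,b,g in [('w3',(160+207/2,180+80),(160+436/2,260),.0517),('w2',(160+240/2,180+77.5),(160+403/2,257.5),.0361),('w4',(120+320/2,80+177.5),(120+484/2,257.5),.0363),('w7',(120+224/1.6,40+352/1.6),(120+421/1.6,260),.0559)]:
    d=r.inv().apply(ray(p,[a,b])); s=g/(d[1,0]-d[0,0]); print(n,(c+d*s).round(4).tolist())
s=cams.camera_params('scene'); d=ray(s,[(339.6,222)])[0]; 
A=np.array([.5033,.2605]); t=np.dot(A-s['xyz'][:2],d[:2])/np.dot(d[:2],d[:2]); print(np.array(s['xyz'])+t*d)
```

```text
w3 [[-0.0259, -0.0085, -0.0292], [0.0258, -0.0085, -0.0291]]
w2 [[-0.0181, -0.0109, -0.0313], [0.018, -0.0109, -0.0313]]
w4 [[-0.0181, -0.0109, -0.0314], [0.0182, -0.011, -0.0314]]
w7 [[-0.0277, -0.0081, -0.0285], [0.0282, -0.0081, -0.0284]]
[0.50222809 0.26115365 0.18663707]
```

Run:
```python
from h import *
b=(.5033,.2605)
plan([[(*b,.22,54.5)],[(*b,.164,54.5)]])
```

```text
t 34.2 pos [0.4955 0.1549 0.2536] yaw [ -6.6   0.3 179.9] grip 56.2 F [0.7 0.5 0.7]
   [-0.0, 0.3, -61.1] [-0.0042, -0.1058, 0.0333] rows 7.1
  --
   [0.0, 0.0, 0.0] [0.0, -0.0, 0.056] rows 1.1
  --
```

>>> {"fn": "move_arm", "kwargs": {"moves": [[0,0,-8,-0.001,-0.015,0,0.05],[0,0,-16,-0.001,-0.03,0,0.04],[0,0,-24,-0.002,-0.045,0,0.032],[0,0,-32,-0.003,-0.06,0.01,0.032],[0,0,-40,-0.003,-0.075,0.01,0.032],[0,0,-48,-0.004,-0.09,0.02,0.032],[0,0,-56,-0.004,-0.1,0.03,0.032],[0,0.2,-61.1,-0.0042,-0.1058,0.033,0.032],[0,0.2,-61.1,-0.0042,-0.1058,0.033,0.032],[0,0.2,-61.1,-0.0042,-0.1058,0.033,0.032]]}}

```text
clock: 35.2
position: [0.5036, 0.2596, 0.2202]
ee_rot: [0.89, 0.456, -0.002, 0.0]
ft_force: [-0.1, -0.8, 0.1]
grip_width: 0.379
```

Run:
```python
from h import *
b=(.5033,.2605); plan([[(*b,.164,54.5)]])
im=cams.camera('wrist'); cv2.imwrite('pics/w13.png',im[:,:,::-1]); c=im[150:400,160:480]; cv2.imwrite('pics/w13c.png',cv2.resize(c,None,fx=2,fy=2,interpolation=cv2.INTER_CUBIC)[:,:,::-1])
```

```text
t 35.2 pos [0.5036 0.2596 0.2202] yaw [  54.2    0.2 -179.9] grip 32.4 F [-0.1 -0.8  0.1]
   [-0.1, 0.2, -0.3] [0.0007, -0.0007, 0.0562] rows 1.1
  --
```

View pics/w13c.png

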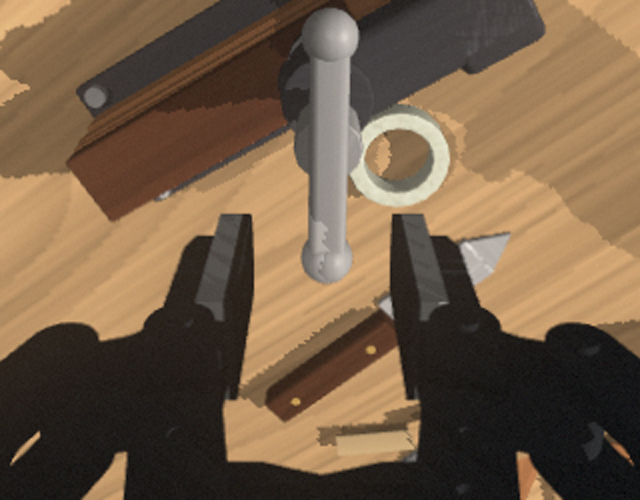

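Run:
```python
from h import *
for z in (.186,.189): print(lathend([(325,167.5),(323.5,280)],z))
```

```text
(array([[ 0.0025, -0.0365,  0.0346],
       [ 0.0019,  0.0407,  0.0346]]), np.float64(0.0772))
(array([[ 0.0024, -0.0372,  0.0316],
       [ 0.0019,  0.0389,  0.0316]]), np.float64(0.0761))
```

>>> {"fn": "move_arm", "kwargs": {"moves": [[0,0,0,0.002,0.001,0.02,0.032],[0,0,0,0.002,0.001,0.04,0.032],[0,0,0,0.002,0.001,0.05,0.03],[0,0,0,0.002,0.001,0.054,0.028],[0,0,0,0.002,0.001,0.056,0.026],[0,0,0,0.002,0.001,0.056,0.026]]}}

```text
clock: 35.85
position: [0.506, 0.2615, 0.1656]
ee_rot: [0.889, 0.457, -0.0, -0.0]
ft_force: [0.1, -0.3, 0.8]
grip_width: 0.308
```

>>> {"fn": "move_arm", "kwargs": {"moves": [[0,0,0,0,0,0,0.02],[0,0,0,0,0,0,0.015],[0,0,0,0,0,0,0.008],[0,0,0,0,0,0,0.006],[0,0,0,0,0,0,0.006],[0,0,0,0,0,0,0.006]]}}

```text
clock: 36.45
position: [0.5055, 0.2608, 0.1658]
ee_rot: [0.889, 0.457, -0.001, -0.0]
ft_force: [-5.5, -3.8, 7.6]
grip_width: 0.109
```

>>> {"fn": "move_arm", "kwargs": {"moves": [[0,0,8,0,0,0.0003,0.006],[0,0,16,0,0,0.0007,0.006],[0,0,24,0,0,0.001,0.006],[0,0,32,0,0,0.0013,0.006],[0,0,40,0,0,0.0017,0.006],[0,0,48,0,0,0.002,0.006],[0,0,56,0,0,0.0023,0.006],[0,0,64,0,0,0.0027,0.006],[0,0,72,0,0,0.003,0.006],[0,0,80,0,0,0.0034,0.006]]}}

```text
clock: 37.45
position: [0.5046, 0.2605, 0.1624]
ee_rot: [0.975, -0.224, -0.002, 0.001]
ft_force: [-11.0, -5.7, 13.2]
grip_width: 0.106
```

Run:
```python
from h import *
plan([]); o=manip.get_obs(); print(o['torque'],o['joint_pos'].round(2))
```

```text
t 37.5 pos [0.5046 0.2605 0.1624] yaw [-25.9   0.2 179.8] grip 9.0 F [-11.   -5.7  13.2]
[-1.20261425  2.53462329  0.06562739] [-1.51  0.49  1.26  1.72 -0.49  1.3  -0.6 ]
```

>>> {"fn": "move_arm", "kwargs": {"moves": [[0,0,8,0.0,0,0.0,0.006],[0,0,16,0,0,0.0003,0.006],[0,0,24,0,0,0.0006,0.006],[0,0,32,0,0,0.001,0.006],[0,0,40,0,0,0.0013,0.006],[0,0,48,0,0,0.0016,0.006],[0,0,56,0,0,0.002,0.006],[0,0,64,0,0,0.0023,0.006],[0,0,72,0,0,0.0026,0.006],[0,0,80,0,0,0.003,0.006]]}}

```text
clock: 38.45
position: [0.5041, 0.2615, 0.1591]
ee_rot: [-0.603, 0.798, 0.002, -0.002]
ft_force: [-11.2, -2.6, 10.8]
grip_width: 0.114
```

Run:
```python
from h import *
plan([]); o=manip.get_obs(); print(o['torque'],o['joint_pos'].round(2))
```

```text
t 38.5 pos [0.5041 0.2615 0.1591] yaw [-1.059e+02 -1.000e-01  1.797e+02] grip 9.7 F [-11.2  -2.6  10.8]
[-0.44663493  2.55482973  0.01649672] [-1.54  0.55  1.32  1.72 -0.55  1.32 -1.95]
```

>>> {"fn": "move_arm", "kwargs": {"moves": [[0,0,0,0,0,0,0.02],[0,0,0,0,0,0,0.03],[0,0,0,0,0,-0.015,0.03],[0,0,0,0,0,-0.035,0.03],[0,0,-8,0,0,-0.035,0.03],[0,0,-16,0,0,-0.035,0.03],[0,0,-24,0,0,-0.035,0.03],[0,0,-32,0,0,-0.035,0.03],[0,0,-40,0,0,-0.035,0.03],[0,0,-48,0,0,-0.035,0.03]]}}

```text
clock: 39.45
position: [0.5064, 0.2614, 0.1952]
ee_rot: [0.878, -0.479, -0.0, -0.0]
ft_force: [0.3, -0.1, 0.4]
grip_width: 0.35
```

>>> {"fn": "move_arm", "kwargs": {"moves": [[0,0,-8,0,0,0,0.03],[0,0,-16,0,0,0,0.03],[0,0,-24,0,0,0,0.03],[0,0,-32,0,0,0,0.03],[0,0,-40,0,0,0,0.03],[0,0,-48,0,0,0,0.03],[0,0,-56,0,0,0,0.03],[0,0,-64,0,0,0,0.03],[0,0,-72,0,0,0,0.03],[0,0,-80,0,0,0,0.03]]}}

```text
clock: 40.45
position: [0.5066, 0.2612, 0.1953]
ee_rot: [0.98, 0.198, 0.0, -0.0]
ft_force: [-0.1, -1.1, 0.4]
grip_width: 0.35
```

Run:
```python
from h import *
plan([[(.5045,.2608,.195,74)]]); o=manip.get_obs(); print(o['torque'],o['joint_pos'].round(2))
```

```text
t 40.5 pos [0.5066 0.2612 0.1953] yaw [  22.8   -0.  -180. ] grip 29.9 F [-0.1 -1.1  0.4]
   [0.0, -0.0, -51.2] [-0.0021, -0.0004, 0.0003] rows 6.0
  --
[-0.00488254 -0.0288305   0.03596958] [-1.26  0.27  0.84  1.66 -0.21  1.3   0.02]
```

>>> {"fn": "move_arm", "kwargs": {"moves": [[0,0,-8,-0.002,0,0,0.03],[0,0,-16,-0.002,0,0,0.03],[0,0,-24,-0.002,0,0,0.03],[0,0,-32,-0.002,0,0,0.03],[0,0,-40,-0.002,0,0,0.03],[0,0,-48,-0.002,0,0,0.03],[0,0,-51.2,-0.002,0,0.01,0.03],[0,0,-51.2,-0.002,0,0.025,0.03],[0,0,-51.2,-0.002,0,0.036,0.028],[0,0,-51.2,-0.002,0,0.036,0.028]]}}

```text
clock: 41.45
position: [0.5031, 0.2601, 0.1562]
ee_rot: [0.801, 0.599, -0.002, -0.0]
ft_force: [-0.5, 0.0, -0.2]
grip_width: 0.332
```

>>> {"fn": "move_arm", "kwargs": {"moves": [[0,0,0,0,0,0,0.02],[0,0,0,0,0,0,0.015],[0,0,0,0,0,0,0.008],[0,0,0,0,0,0,0.006],[0,0,0,0,0,0,0.006],[0,0,0,0,0,0,0.006]]}}

```text
clock: 42.05
position: [0.5044, 0.2612, 0.1585]
ee_rot: [0.8, 0.599, 0.0, -0.0]
ft_force: [0.7, 2.8, 5.9]
grip_width: 0.108
```

Run:
```python
from h import *
plan([]); o=manip.get_obs(); print(o['torque'],o['joint_pos'].round(2))
```

```text
t 42.0 pos [0.5044 0.2612 0.1585] yaw [  73.7   -0.  -180. ] grip 9.3 F [0.7 2.8 5.9]
[ 0.52039972 -0.07964196 -0.03984156] [-1.15  0.27  0.7   1.71 -0.19  1.22  0.88]
```

>>> {"fn": "move_arm", "kwargs": {"moves": [[0,0,8,0,0,0.0003,0.006],[0,0,16,0,0,0.0007,0.006],[0,0,24,0,0,0.001,0.006],[0,0,32,0,0,0.0013,0.006],[0,0,40,0,0,0.0017,0.006],[0,0,48,0,0,0.002,0.006],[0,0,56,0,0,0.0023,0.006],[0,0,64,0,0,0.0027,0.006],[0,0,72,0,0,0.003,0.006],[0,0,80,0,0,0.0034,0.006]]}}

```text
clock: 43.05
position: [0.5047, 0.2616, 0.1552]
ee_rot: [0.998, -0.058, 0.0, -0.001]
ft_force: [3.3, 2.2, 5.5]
grip_width: 0.112
```

Run:
```python
from h import *
plan([]); o=manip.get_obs(); print(o['torque'],o['joint_pos'].round(2))
```

```text
t 43.0 pos [0.5047 0.2616 0.1552] yaw [  -6.7   -0.  -179.9] grip 9.5 F [3.3 2.2 5.5]
[ 0.7106368  -0.55642028  0.07522944] [-1.33  0.34  0.94  1.72 -0.29  1.23 -0.43]
```

>>> {"fn": "move_arm", "kwargs": {"moves": [[0,0,8,0,0,0.0003,0.006],[0,0,16,0,0,0.0007,0.006],[0,0,24,0,0,0.001,0.006],[0,0,32,0,0,0.0013,0.006]]}}

```text
clock: 43.45
position: [0.5049, 0.2615, 0.154]
ee_rot: [0.944, -0.331, 0.0, -0.001]
ft_force: [3.5, 2.0, 4.1]
grip_width: 0.112
```

Run:
```python
from h import *
plan([]); o=manip.get_obs(); print(o['torque'],o['joint_pos'].round(2))
```

```text
t 43.5 pos [0.5049 0.2615 0.154 ] yaw [ -38.6   -0.  -179.9] grip 9.5 F [3.5 2.  4.1]
[ 0.63724292 -0.63088995  0.18287793] [-1.41  0.38  1.06  1.73 -0.35  1.24 -0.94]
```

>>> {"fn": "move_arm", "kwargs": {"moves": [[0,0,6,0,0,0.0002,0.006],[0,0,12,0,0,0.0004,0.006],[0,0,18,0,0,0.0006,0.006],[0,0,18,0,0,0.0006,0.006]]}}

```text
clock: 43.85
position: [0.505, 0.2614, 0.1533]
ee_rot: [0.881, -0.474, 0.0, -0.001]
ft_force: [3.2, 2.6, 5.9]
grip_width: 0.109
```

Run:
```python
from h import *
plan([]); o=manip.get_obs(); print(o['torque'],o['joint_pos'].round(2))
```

```text
t 43.9 pos [0.505  0.2614 0.1533] yaw [ -56.5   -0.  -179.9] grip 9.4 F [3.2 2.6 5.9]
[ 0.65981359 -0.67271003  0.11848118] [-1.45  0.42  1.13  1.73 -0.4   1.25 -1.21]
```

>>> {"fn": "move_arm", "kwargs": {"moves": [[0,0,5,0,0,0.0002,0.006],[0,0,10,0,0,0.0004,0.006],[0,0,15,0,0,0.0006,0.006]]}}

```text
clock: 44.15
position: [0.5051, 0.2613, 0.1528]
ee_rot: [0.812, -0.584, 0.0, -0.001]
ft_force: [3.2, 3.6, 5.3]
grip_width: 0.114
```

Run:
```python
from h import *
plan([]); o=manip.get_obs(); print(o['torque'],o['joint_pos'].round(2))
```

```text
t 44.1 pos [0.5051 0.2613 0.1528] yaw [ -71.5    0.  -179.9] grip 9.8 F [3.2 3.6 5.3]
[ 0.57464844 -0.83906629  0.2508237 ] [-1.48  0.45  1.19  1.73 -0.44  1.26 -1.44]
```

>>> {"fn": "move_arm", "kwargs": {"moves": [[0,0,4,0,0,0.0002,0.006],[0,0,9,0,0,0.0004,0.006]]}}

```text
clock: 44.35
position: [0.5051, 0.2613, 0.1524]
ee_rot: [0.763, -0.646, 0.0, -0.001]
ft_force: [3.8, 2.6, 6.2]
grip_width: 0.108
```

Run:
```python
from h import *
plan([]); o=manip.get_obs(); print(o['torque'],o['joint_pos'].round(2))
```

```text
t 44.4 pos [0.5051 0.2613 0.1524] yaw [ -80.5    0.  -179.9] grip 9.2 F [3.8 2.6 6.2]
[ 0.54473911 -0.85560477  0.34684335] [-1.5   0.48  1.22  1.73 -0.47  1.27 -1.57]
```

>>> {"fn": "move_arm", "kwargs": {"moves": [[0,0,0,0,0,0,0.006],[0,0,0,0,0,0,0.006],[0,0,0,0,0,0,0.02],[0,0,0,0,0,0,0.03],[0,0,0,0,0,-0.02,0.03],[0,0,0,0,0,-0.06,0.03],[0,0,0,0,0,-0.1,0.04],[0,0,0,0,0,-0.1,0.04]]}}

```text
clock: 45.15
position: [0.5058, 0.2605, 0.2556]
ee_rot: [0.764, -0.645, 0.0, -0.002]
ft_force: [0.5, -0.5, -0.8]
grip_width: 0.473
```

Run:
```python
from h import *
o=manip.get_obs(); plan([]); im=cams.camera('wrist'); cv2.imwrite('pics/w14.png',im[:,:,::-1])
t=cams.camera('top'); cv2.imwrite('pics/top2.png',t[:,:,::-1]); s=cams.camera('scene'); cv2.imwrite('pics/sc3.png',s[:,:,::-1])
# knife detection in top: compare with first picture
t0=cv2.imread('pics/top0.png')[:,:,::-1].astype(int); d=np.abs(t.astype(int)-t0).sum(2)
for n,(x0,y0,x1,y1) in dict(K1=(240,120,310,148),K2=(380,210,455,236),tape=(238,152,262,175)).items(): print(n,d[y0:y1,x0:x1].mean(),np.percentile(d[y0:y1,x0:x1],98))
```

```text
t 45.1 pos [0.5058 0.2605 0.2556] yaw [-8.040e+01  1.000e-01 -1.798e+02] grip 40.4 F [ 0.5 -0.5 -0.8]
K1 2.6770408163265307 8.0
K2 2.4205128205128204 7.0
tape 30.244565217391305 303.7000000000003
```

Run:
```python
from h import *
g=(.6934,.1452); plan([[(*g,.16,0)],[(*g,.09,5.6)]])
```

```text
t 45.3 pos [0.5035 0.2605 0.2505] yaw [-80.4  -0.  179.8] grip 39.8 F [-0.6  0.5 -0.3]
   [0.1, 0.1, -80.4] [0.1455, -0.1682, 0.0901] rows 9.4
  --
   [0.0, 0.0, -5.6] [0.0, -0.0, 0.07] rows 1.4
  --
```

>>> {"fn": "move_arm", "kwargs": {"moves": [[0,0,-8,0.0145,-0.0168,0,0.045],[0,0,-16,0.029,-0.0336,0,0.045],[0,0,-24,0.0436,-0.05,0,0.045],[0,0,-32,0.058,-0.067,0,0.045],[0,0,-40,0.073,-0.084,0,0.045],[0,0,-48,0.087,-0.1,0.01,0.045],[0,0,-56,0.102,-0.118,0.03,0.045],[0,0,-64,0.116,-0.135,0.05,0.045],[0,0,-72,0.131,-0.151,0.07,0.045],[0,0,-80.4,0.1455,-0.168,0.09,0.045]]}}

```text
clock: 46.3
position: [0.6935, 0.1446, 0.158]
ee_rot: [1.0, 0.003, -0.002, 0.0]
ft_force: [0.8, 0.5, -0.2]
grip_width: 0.525
```

>>> {"fn": "move_arm", "kwargs": {"moves": [[0,0,-3,0,0,0.03,0.045],[0,0,-5.6,0,0,0.06,0.045],[0,0,-5.6,0,0,0.07,0.045],[0,0,-5.6,0,0,0.07,0.045]]}}

```text
clock: 46.7
position: [0.6921, 0.1452, 0.0887]
ee_rot: [0.999, 0.048, -0.003, 0.001]
ft_force: [-1.0, 0.3, 0.4]
grip_width: 0.527
```

```bash
cat >> h.py <<'E'
def knife(name,z=.018):
    """handle (dark) axis by minAreaRect on plane z, in tool frame and world"""
    p=cams.camera_params('wrist'); o=manip.get_obs(); im=cams.camera('wrist'); cv2.imwrite('pics/'+name,im[:,:,::-1]); f=im.astype(float)
    m=((f[:,:,0]/(f[:,:,1]+1)>1.4)&(f[:,:,0]<125)&(f[:,:,0]>25)).astype(np.uint8); m=cv2.morphologyEx(m,cv2.MORPH_OPEN,np.ones((3,3)))
    n,l,s,c=cv2.connectedComponentsWithStats(m); r=R.from_quat(o['ee_rot'])
    for i in np.argsort(-s[1:,4])[:3]+1:
        ct=max(cv2.findContours((l==i).astype(np.uint8),cv2.RETR_EXTERNAL,cv2.CHAIN_APPROX_NONE)[0],key=len).reshape(-1,2)
        t=r.inv().apply(plane(p,ct,z)-o['position']); b=cv2.minAreaRect((t[:,:2]*1000).astype(np.float32))
        print('blob',s[i].tolist(),'tool-frame rect mm',np.round(b[0],1),np.round(b[1],1),round(b[2],1),'y range',t[:,1].min().round(4),t[:,1].max().round(4))
E
python3 - <<'E'
from h import *
plan([]); knife('w15.png')
E
```

```text
t 46.7 pos [0.6921 0.1452 0.0887] yaw [  5.6   0.3 179.9] grip 45.0 F [-1.   0.3  0.4]
blob [0, 0, 90, 245, 19917] tool-frame rect mm [-199.1  -51.8] [ 74.7 193.9] 16.2 y range -0.1421 0.035
blob [558, 196, 82, 196, 3539] tool-frame rect mm [239.6  90.7] [ 20.  196.5] 5.5 y range -0.0077 0.1894
blob [309, 152, 30, 132, 3517] tool-frame rect mm [ 1.7 13.8] [ 21.3 104.9] 0.3 y range -0.0387 0.0662
```

>>> {"fn": "move_arm", "kwargs": {"moves": [[0,0,0,0.0017,-0.002,0.04,0.045],[0,0,0,0.0017,-0.002,0.08,0.04],[0,0,0,0.0017,-0.002,0.098,0.036],[0,0,0,0.0017,-0.002,0.106,0.034],[0,0,0,0.0017,-0.002,0.107,0.03],[0,0,0,0.0017,-0.002,0.107,0.026],[0,0,0,0.0017,-0.002,0.107,0.018],[0,0,0,0.0017,-0.002,0.107,0.012],[0,0,0,0.0017,-0.002,0.107,0.012],[0,0,0,0.0017,-0.002,0.107,0.012]], "grip_force": 70}}

```text
clock: 47.75
position: [0.6965, 0.1475, -0.0133]
ee_rot: [0.999, 0.049, 0.001, -0.0]
ft_force: [-2.3, -1.5, 7.3]
grip_width: 0.23
```

Run:
```python
from h import *
m=np.array((.6115,-.3052))+[.001,.003]; u=np.array((np.cos(np.radians(-26)),np.sin(np.radians(-26)))); v=np.array([-u[1],u[0]])
s=m-.0*v; s2=m-.075*v
P=manip.get_obs()['position']
# TCP 37 mm behind knife origin; approach with origin 125 mm before the mouth (blade tip 29 mm out)
a=s-u*(.125+.037); a2=s2-u*(.125+.037); print(s,s2,a,a2)
plan([[(P[0],P[1],.1,5.6),(.60,.08,.13,-20)],[(*((a+[.60,.08])/2),.13,-70)],[(*a,.12,-116)]])
```

```text
[ 0.6125 -0.3022] [ 0.57962216 -0.36960955] [ 0.46689536 -0.23118387] [ 0.43401753 -0.29859343]
t 47.8 pos [ 0.6965  0.1475 -0.0133] yaw [ 5.6e+00 -1.0e-01 -1.8e+02] grip 19.6 F [-2.3 -1.5  7.3]
   [-0.0, -0.1, 0.0] [0.0002, -0.0, -0.1133] rows 2.3
   [-0.0, -0.1, 25.6] [-0.1025, 0.0577, -0.1435] rows 3.0
  --
   [0.0, -0.0, 50.0] [-0.0093, 0.169, 0.0] rows 5.8
  --
   [0.0, -0.0, 46.0] [0.1234, 0.1158, 0.01] rows 5.4
  --
```

>>> {"fn": "move_arm", "kwargs": {"moves": [[0,0,0,0,0,-0.02,0.012],[0,0,0,0,0,-0.06,0.012],[0,0,0,0,0,-0.11,0.012],[0,0,8,-0.035,0.019,-0.1435,0.012],[0,0,16,-0.07,0.038,-0.1435,0.012],[0,0,25.6,-0.1025,0.0577,-0.1435,0.012],[0,0,25.6,-0.1025,0.0577,-0.1435,0.012],[0,0,25.6,-0.1025,0.0577,-0.1435,0.012]]}}

```text
clock: 48.55
position: [0.599, 0.08, 0.1297]
ee_rot: [0.985, -0.174, -0.0, -0.001]
ft_force: [-0.1, 0.3, -2.4]
grip_width: 0.227
```

>>> {"fn": "move_arm", "kwargs": {"moves": [[0,0,8,-0.001,0.027,0,0.012],[0,0,16,-0.003,0.054,0,0.012],[0,0,24,-0.004,0.081,0,0.012],[0,0,32,-0.006,0.108,0,0.012],[0,0,40,-0.008,0.135,0,0.012],[0,0,48,-0.009,0.16,0,0.012],[0,0,50,-0.0093,0.169,0,0.012],[0,0,50,-0.0093,0.169,0,0.012]]}}

```text
clock: 49.35
position: [0.5332, -0.0763, 0.1287]
ee_rot: [0.82, -0.573, 0.0, 0.0]
ft_force: [0.1, 0.9, -1.7]
grip_width: 0.223
```

>>> {"fn": "move_arm", "kwargs": {"moves": [[0,0,8,0.02,0.019,0,0.012],[0,0,16,0.04,0.038,0,0.012],[0,0,24,0.06,0.057,0,0.012],[0,0,32,0.08,0.076,0,0.012],[0,0,40,0.1,0.095,0.01,0.012],[0,0,46,0.1234,0.1158,0.01,0.012],[0,0,46,0.1234,0.1158,0.01,0.012],[0,0,46,0.1234,0.1158,0.01,0.012],[0,0,46,0.1234,0.1158,0.01,0.012]]}}

```text
clock: 50.25
position: [0.4675, -0.2298, 0.1183]
ee_rot: [-0.532, 0.847, 0.0, -0.0]
ft_force: [0.2, -0.3, -1.4]
grip_width: 0.224
```

Run:
```python
from h import *
plan([]); im=cams.camera('wrist'); p=cams.camera_params('wrist'); np.save('w16p.npy',np.r_[p['xyz'],p['rotation']])
cv2.imwrite('pics/w16.png',im[:,:,::-1])
m=np.array((.6125,-.3022)); u=np.array((np.cos(np.radians(-26)),np.sin(np.radians(-26)))); v=np.array([-u[1],u[0]])
c=cv2.resize(im[0:330,60:580],None,fx=1.5,fy=1.5,interpolation=cv2.INTER_CUBIC)[:,:,::-1].copy()
def pl(pts,z,col):
    q=proj(p,[[*(m+u*a+v*b),z] for a,b in pts]); cv2.polylines(c,[np.round((q-[60,0]+.5)*1.5*8).astype(int)],True,col,1,cv2.LINE_AA,3)
pl([(0,-.115),(0,.115),(.105,.115),(.105,-.115)],.05,(0,255,0))
pl([(-.035,-.115),(-.035,.115),(0,.115),(0,-.115)],.035,(255,255,0))
for y in (0,-.075): pl([(-.035,y-.02),(.1,y-.02),(.1,y+.02),(-.035,y+.02)],.035,(255,0,255))
cv2.imwrite('pics/w16o.png',c)
```

```text
t 50.2 pos [ 0.4675 -0.2298  0.1183] yaw [-115.7   -0.   180. ] grip 19.1 F [ 0.2 -0.3 -1.4]
```

View pics/w16o.png

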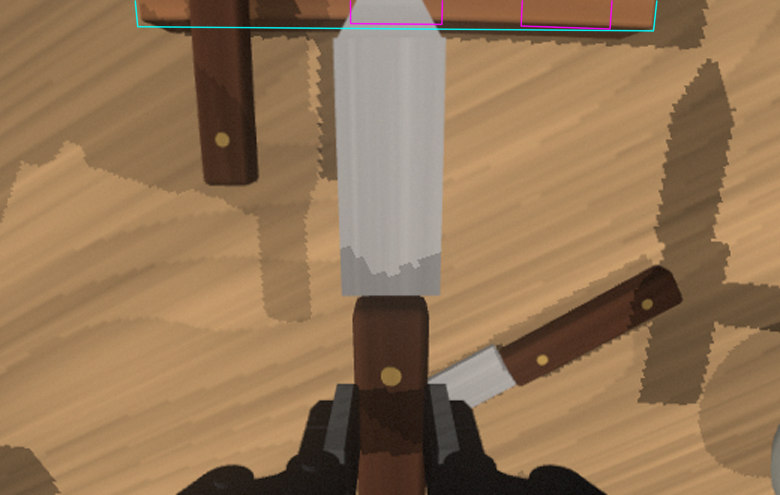

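Run:
```python
from h import *
c=lambda x,y:(60+x/1.5-.2,y/1.5-.2)
for z in (.132,.1356,.139): print(z,lathend([c(342,296),c(440,296)],z),lathend([c(334,40),c(446,40)],z)) 
q=lathend([c(140,23),c(655,27)],.035); p=cams.camera_params('wrist'); w=plane(p,[c(140,23),c(655,27)],.035); print(q,w.tolist())
d=w[1]-w[0]; print('rack yaw',np.degrees(np.arctan2(d[1],d[0]))+90)
mid=w.mean(0)[:2]; a=np.radians(np.degrees(np.arctan2(d[1],d[0]))+90); u=np.array([np.cos(a),np.sin(a)]); print('mouth',mid+.035*u)
```

```text
0.132 (array([[-0.015 , -0.0331, -0.0138],
       [ 0.0156, -0.0331, -0.0138]]), np.float64(0.0306)) (array([[-0.0153, -0.1062, -0.0138],
       [ 0.0151, -0.1063, -0.0138]]), np.float64(0.0304))
0.1356 (array([[-0.0147, -0.0343, -0.0174],
       [ 0.0152, -0.0343, -0.0174]]), np.float64(0.0299)) (array([[-0.0149, -0.1057, -0.0174],
       [ 0.0148, -0.1057, -0.0174]]), np.float64(0.0297))
0.139 (array([[-0.0144, -0.0354, -0.0208],
       [ 0.0149, -0.0354, -0.0208]]), np.float64(0.0292)) (array([[-0.0146, -0.1052, -0.0208],
       [ 0.0144, -0.1053, -0.0208]]), np.float64(0.029))
(array([[-0.1113, -0.129 ,  0.0831],
       [ 0.1181, -0.1279,  0.0832]]), np.float64(0.2294)) [[0.6317394723026933, -0.18539841661362505, 0.03500000000000003], [0.5313396564404952, -0.3916442786050549, 0.03500000000000003]]
rack yaw -25.9566685918288
mouth [ 0.61300895 -0.30384054]
```

The last view shows the knife straight and level in the grip (junction at crop (391,296)) and the landing edge running from (140,23) to (655,27), within 2 mm of the prediction. Lowering to slot height.

>>> {"fn": "move_arm", "kwargs": {"moves": [[0,0,0.25,0.0028,-0.0131,0.02,0.012],[0,0,0.25,0.0028,-0.0131,0.05,0.012],[0,0,0.25,0.0028,-0.0131,0.08,0.012],[0,0,0.25,0.0028,-0.0131,0.09,0.012],[0,0,0.25,0.0028,-0.0131,0.0938,0.012],[0,0,0.25,0.0028,-0.0131,0.0938,0.012],[0,0,0.25,0.0028,-0.0131,0.0938,0.012],[0,0,0.25,0.0028,-0.0131,0.0938,0.012]]}}

```text
clock: 51.1
position: [0.4774, -0.2397, 0.0254]
ee_rot: [-0.529, 0.849, -0.0, -0.0]
ft_force: [-0.4, 0.4, -1.9]
grip_width: 0.223
```

```bash
cat >> h.py <<'E'
M=np.array((.6130,-.3038)); U=np.array((np.cos(np.radians(-25.96)),np.sin(np.radians(-25.96)))); V=np.array([-U[1],U[0]])
def blade(z,rows,name):
    """blade/handle mids of the held knife in tool frame (bright grey, low saturation near column 320)"""
    p=cams.camera_params('wrist'); im=cams.camera('wrist'); cv2.imwrite('pics/'+name,im[:,:,::-1]); f=im.astype(float)
    sat=(f.max(2)-f.min(2))/(f.max(2)+1); m=(sat<.15)&(f[:,:,1]>70)
    for r in rows:
        x=[i for i in range(265,376) if m[r,i]]
        if len(x)>15: t,w=lathend([(min(x)-.5,r),(max(x)+.5,r)],z); print(r,min(x),max(x),t.mean(0).round(4),w)
    c=[r for r in range(60,300) if m[r,312:330].mean()>.7]; print('blade rows',c[0],c[-1],'junction y',lathend([(320,c[-1]+.5)]*2,z)[0][0])
def rackpos():
    o=manip.get_obs(); d=o['position'][:2]-M; print('TCP in rack x,y',(d@U).round(4),(d@V).round(4),'z',o['position'][2].round(4))
E
python3 - <<'E'
from h import *
plan([]); rackpos(); z=manip.get_obs()['position'][2]+.0174; blade(z,[60,80,110,150,180],'w17.png')
E
```

```text
t 51.1 pos [ 0.4774 -0.2397  0.0254] yaw [-116.2   -0.  -180. ] grip 19.0 F [-0.4  0.4 -1.9]
TCP in rack x,y -0.15 -0.0017 z 0.0254
60 283 355 [-0.0004 -0.0931 -0.0176] 0.0297
80 283 354 [-0.0006 -0.0852 -0.0176] 0.0297
110 285 354 [-0.0002 -0.0731 -0.0176] 0.0296
150 286 353 [-0.0002 -0.056  -0.0176] 0.0298
180 287 352 [-0.0001 -0.0424 -0.0176] 0.0297
blade rows 60 196 junction y [ 0.     -0.0347 -0.0176]
```

>>> {"fn": "move_arm", "kwargs": {"moves": [[0,0,-0.2,-0.0015,-0.005,0.0008,0.012],[0,0,-0.2,-0.0015,-0.015,0.0008,0.012],[0,0,-0.2,-0.0015,-0.027,0.0008,0.012],[0,0,-0.2,-0.0015,-0.039,0.0008,0.012],[0,0,-0.2,-0.0015,-0.051,0.0008,0.012],[0,0,-0.2,-0.0015,-0.063,0.0008,0.012],[0,0,-0.2,-0.0015,-0.073,0.0008,0.012],[0,0,-0.2,-0.0015,-0.083,0.0008,0.012],[0,0,-0.2,-0.0015,-0.09,0.0008,0.012],[0,0,-0.2,-0.0015,-0.095,0.0008,0.012]]}}

```text
clock: 52.15
position: [0.563, -0.2805, 0.0234]
ee_rot: [-0.53, 0.848, 0.0, -0.001]
ft_force: [0.3, 0.2, -0.8]
grip_width: 0.228
```

Run:
```python
from h import *
plan([]); rackpos(); z=manip.get_obs()['position'][2]+.0174; blade(z,[150,180],'w18.png')
```

```text
t 52.1 pos [ 0.563  -0.2805  0.0234] yaw [-1.160e+02 -1.000e-01  1.799e+02] grip 19.5 F [ 0.3  0.2 -0.8]
TCP in rack x,y -0.0552 -0.001 z 0.0234
150 286 363 [ 0.002  -0.056  -0.0173] 0.0342
180 288 353 [ 0.0003 -0.0424 -0.0173] 0.0297
blade rows 60 196 junction y [ 0.     -0.0345 -0.0173]
```

>>> {"fn": "move_arm", "kwargs": {"moves": [[0,0,0,0,-0.006,0,0.012],[0,0,0,0,-0.012,0,0.012],[0,0,0,0,-0.016,0,0.012],[0,0,0,0,-0.018,0,0.012],[0,0,0,0,-0.0195,0,0.012],[0,0,0,0,-0.0205,0,0.012],[0,0,0,0,-0.0205,0,0.012]]}}

```text
clock: 52.9
position: [0.5809, -0.2891, 0.0235]
ee_rot: [-0.53, 0.848, 0.0, -0.001]
ft_force: [-0.3, -0.3, -1.6]
grip_width: 0.228
```

Run:
```python
from h import *
plan([]); rackpos(); z=manip.get_obs()['position'][2]+.0174; blade(z,[180],'w19.png')
```

```text
t 52.9 pos [ 0.5809 -0.2891  0.0235] yaw [-1.160e+02 -1.000e-01  1.799e+02] grip 19.4 F [-0.3 -0.3 -1.6]
TCP in rack x,y -0.0353 -0.0009 z 0.0235
180 272 362 [-0.0013 -0.0424 -0.0174] 0.041
blade rows 60 200 junction y [ 0.     -0.0327 -0.0174]
```

>>> {"fn": "move_arm", "kwargs": {"moves": [[0,0,0,0,-0.001,0,0.012],[0,0,0,0,-0.002,0,0.012],[0,0,0,0,-0.002,0,0.012]]}}

```text
clock: 53.25
position: [0.582, -0.2897, 0.0232]
ee_rot: [-0.53, 0.848, 0.001, -0.001]
ft_force: [-3.4, 4.0, 1.3]
grip_width: 0.228
```

>>> {"fn": "move_arm", "kwargs": {"moves": [[0,0,0,0,-0.001,0,0.012],[0,0,0,0,-0.002,0,0.012],[0,0,0,0,-0.002,0,0.012]]}}

```text
clock: 53.55
position: [0.582, -0.2897, 0.0228]
ee_rot: [-0.53, 0.848, 0.003, -0.002]
ft_force: [-13.1, 7.3, 6.2]
grip_width: 0.229
```

>>> {"fn": "move_arm", "kwargs": {"moves": [[0,0,0,0,0.0022,0.0005,0.012],[0,0,0,0,0.0022,0.001,0.012],[0,0,0,0,0.0022,0.001,0.02],[0,0,0,0,0.0022,0.001,0.03],[0,0,0,0,0.0022,0.001,0.036],[0,0,0,0,0.0022,-0.02,0.04],[0,0,0,0,0.0022,-0.06,0.04],[0,0,0,0,0.0022,-0.1,0.04],[0,0,0,0,0.0022,-0.12,0.04],[0,0,0,0,0.0022,-0.12,0.04]]}}

```text
clock: 54.55
position: [0.5844, -0.2913, 0.1472]
ee_rot: [-0.53, 0.848, -0.002, 0.001]
ft_force: [0.2, -0.3, 0.1]
grip_width: 0.468
```

Run:
```python
from h import *
plan([]); rackpos(); knife('w20.png',.053)
t=cams.camera('top'); cv2.imwrite('pics/top3.png',t[:,:,::-1]); t0=cv2.imread('pics/top0.png')[:,:,::-1].astype(int); d=np.abs(t.astype(int)-t0).sum(2)
print('K2 diff',d[210:236,380:455].mean())
u=np.radians(94.7); J=np.array((.3893,-.2690)); g=J-.035*np.array((np.cos(u),np.sin(u))); print(g)
P=manip.get_obs()['position']
plan([[(.48,-.29,.15,-60)],[(*g,.12,4.7)]])
```

```text
t 54.5 pos [ 0.5844 -0.2913  0.1472] yaw [-116.    -0.  -179.7] grip 40.0 F [ 0.2 -0.3  0.1]
TCP in rack x,y -0.0312 -0.0012 z 0.1472
blob [299, 156, 60, 119, 3798] tool-frame rect mm [ 8.  20.4] [103.1  45.8] 88.0 y range -0.0308 0.072
blob [208, 157, 36, 118, 2871] tool-frame rect mm [-76.3  21.1] [102.6  22.3] 89.4 y range -0.0301 0.0725
blob [240, 155, 27, 36, 806] tool-frame rect mm [-52.4 -17.6] [20.7 28.1] 0.1 y range -0.0316 -0.0035
K2 diff 78.13435897435897
[ 0.39216785 -0.30388231]
t 54.6 pos [ 0.5831 -0.29    0.1436] yaw [-116.   -0. -180.] grip 39.8 F [ 0.7 -0.9 -0.7]
   [0.0, -0.0, -56.0] [0.0452, 0.0927, -0.0064] rows 6.5
  --
   [-0.0, 0.0, -64.7] [-0.0319, 0.083, 0.03] rows 7.5
  --
```

>>> {"fn": "move_arm", "kwargs": {"moves": [[0,0,-8,0.006,0.013,-0.006,0.045],[0,0,-16,0.012,0.026,-0.006,0.045],[0,0,-24,0.018,0.039,-0.006,0.045],[0,0,-32,0.025,0.052,-0.006,0.045],[0,0,-40,0.032,0.065,-0.006,0.045],[0,0,-48,0.04,0.08,-0.006,0.045],[0,0,-56,0.0452,0.0927,-0.006,0.045],[0,0,-56,0.0452,0.0927,-0.006,0.045]]}}

```text
clock: 55.45
position: [0.4779, -0.2898, 0.1488]
ee_rot: [0.866, -0.499, -0.001, 0.0]
ft_force: [-0.9, -0.3, -0.0]
grip_width: 0.528
```

>>> {"fn": "move_arm", "kwargs": {"moves": [[0,0,-8,-0.004,0.01,0,0.045],[0,0,-16,-0.008,0.02,0,0.045],[0,0,-24,-0.012,0.03,0,0.045],[0,0,-32,-0.016,0.04,0,0.045],[0,0,-40,-0.02,0.05,0,0.045],[0,0,-48,-0.024,0.06,0.01,0.045],[0,0,-56,-0.028,0.07,0.02,0.045],[0,0,-64.7,-0.0319,0.083,0.03,0.045],[0,0,-64.7,-0.0319,0.083,0.03,0.045]]}}

```text
clock: 56.35
position: [0.3901, -0.3036, 0.1183]
ee_rot: [0.999, 0.04, -0.002, -0.001]
ft_force: [0.4, -0.0, 1.1]
grip_width: 0.528
```

Run:
```python
from h import *
plan([]); knife('w21.png',.018); print(manip.get_obs()['joint_pos'].round(2))
```

```text
t 56.4 pos [ 0.3901 -0.3036  0.1183] yaw [   4.6    0.2 -179.9] grip 45.1 F [ 0.4 -0.   1.1]
blob [463, 113, 177, 216, 11825] tool-frame rect mm [184.2  21.4] [127.7 193. ] 34.6 y range -0.0665 0.1361
blob [299, 91, 28, 129, 3295] tool-frame rect mm [ -6.6 -27.8] [ 21.1 102.1] 0.2 y range -0.0788 0.0232
blob [570, 51, 70, 83, 2596] tool-frame rect mm [229.5 -87.1] [86.4 32.8] 31.8 y range -0.1118 -0.0518
[-0.22  0.14  0.86  1.94 -0.12  1.11  0.76]
```

Knife B has been knocked about 42 mm forward. I'll go to where it is now.

>>> {"fn": "move_arm", "kwargs": {"moves": [[0,0,0,-0.0066,-0.03,0,0.045],[0,0,0,-0.0066,-0.043,0.02,0.045],[0,0,0,-0.0066,-0.043,0.03,0.045],[0,0,0,-0.0066,-0.043,0.03,0.045],[0,0,0,-0.0066,-0.043,0.03,0.045]]}}

```text
clock: 56.9
position: [0.382, -0.2625, 0.0902]
ee_rot: [0.999, 0.04, -0.001, 0.001]
ft_force: [0.2, 0.6, 0.5]
grip_width: 0.524
```

Run:
```python
from h import *
plan([]); knife('w22.png',.018)
```

```text
t 56.9 pos [ 0.382  -0.2625  0.0902] yaw [4.500e+00 1.000e-01 1.799e+02] grip 44.8 F [0.2 0.6 0.5]
blob [492, 174, 148, 194, 11077] tool-frame rect mm [200.4  56.2] [133.6 161.9] 37.1 y range -0.0242 0.1596
blob [304, 150, 30, 132, 3505] tool-frame rect mm [-1.8 12.7] [ 21.1 105.1] 0.1 y range -0.0398 0.0653
blob [596, 118, 44, 62, 1457] tool-frame rect mm [225.  -43.1] [52.5 23.8] 31.3 y range -0.0652 -0.0205
```

>>> {"fn": "move_arm", "kwargs": {"moves": [[0,0,0,-0.0015,-0.003,0.04,0.045],[0,0,0,-0.0015,-0.003,0.08,0.04],[0,0,0,-0.0015,-0.003,0.098,0.036],[0,0,0,-0.0015,-0.003,0.107,0.034],[0,0,0,-0.0015,-0.003,0.108,0.03],[0,0,0,-0.0015,-0.003,0.108,0.026],[0,0,0,-0.0015,-0.003,0.108,0.018],[0,0,0,-0.0015,-0.003,0.108,0.012],[0,0,0,-0.0015,-0.003,0.108,0.012],[0,0,0,-0.0015,-0.003,0.108,0.012]], "grip_force": 70}}

```text
clock: 57.95
position: [0.3806, -0.2593, -0.0169]
ee_rot: [0.999, 0.041, 0.0, 0.0]
ft_force: [-2.5, 0.2, 5.5]
grip_width: 0.235
```

Run:
```python
from h import *
s=M-.075*V; a=s-U*.150; print(s,a)
P=manip.get_obs()['position']
plan([[(P[0],P[1],.1,4.5),(.40,-.27,.12,-30)],[(*a,.12,-80)],[(*a,.12,-115.96),(*a,.06,-115.96)]])
```

```text
[ 0.58016923 -0.37123249] [ 0.44530425 -0.30557096]
t 58.0 pos [ 0.3806 -0.2593 -0.0169] yaw [ 4.700e+00 -1.000e-01  1.799e+02] grip 20.1 F [-2.5  0.2  5.5]
   [0.1, -0.1, 0.2] [0.0001, 0.0001, -0.1169] rows 2.3
   [0.0, -0.1, 34.7] [0.0186, 0.0124, -0.1369] rows 4.0
  --
   [0.0, -0.0, 50.0] [0.057, 0.0082, 0.0] rows 5.8
  --
   [-0.0, -0.0, 36.0] [0.0, 0.0, 0.0] rows 4.2
   [-0.0, -0.0, 36.0] [0.0, -0.0, 0.06] rows 1.2
  --
```

>>> {"fn": "move_arm", "kwargs": {"moves": [[0,0,0,0,0,-0.02,0.012],[0,0,0,0,0,-0.06,0.012],[0,0,0,0,0,-0.1,0.012],[0,0,8,0.004,0.003,-0.137,0.012],[0,0,16,0.008,0.006,-0.137,0.012],[0,0,24,0.013,0.009,-0.137,0.012],[0,0,34.7,0.0186,0.0124,-0.137,0.012],[0,0,34.7,0.0186,0.0124,-0.137,0.012],[0,0,34.7,0.0186,0.0124,-0.137,0.012]]}}

```text
clock: 58.85
position: [0.3996, -0.2696, 0.1194]
ee_rot: [0.966, -0.259, 0.0, 0.0]
ft_force: [0.7, 0.2, -1.3]
grip_width: 0.228
```

>>> {"fn": "move_arm", "kwargs": {"moves": [[0,0,8,0.01,0.001,0,0.012],[0,0,16,0.02,0.003,0,0.012],[0,0,24,0.03,0.004,0,0.012],[0,0,32,0.04,0.006,0,0.012],[0,0,40,0.05,0.007,0,0.012],[0,0,50,0.057,0.0082,0,0.012],[0,0,50,0.057,0.0082,0,0.012],[0,0,50,0.057,0.0082,0,0.012]]}}

```text
clock: 59.65
position: [0.4443, -0.3049, 0.1188]
ee_rot: [0.767, -0.641, -0.0, 0.001]
ft_force: [-0.3, 0.4, -1.0]
grip_width: 0.233
```

>>> {"fn": "move_arm", "kwargs": {"moves": [[0,0,8,0,0,0,0.012],[0,0,16,0,0,0,0.012],[0,0,24,0,0,0,0.012],[0,0,32,0,0,0,0.012],[0,0,36,0,0,0.03,0.012],[0,0,36,0,0,0.06,0.012],[0,0,36,0,0,0.08,0.012],[0,0,36,0,0,0.08,0.012],[0,0,36,0,0,0.08,0.012]]}}

```text
clock: 60.55
position: [0.4445, -0.3051, 0.0394]
ee_rot: [-0.531, 0.848, 0.0, -0.0]
ft_force: [0.5, -0.3, -1.1]
grip_width: 0.23
```

Run:
```python
from h import *
plan([]); rackpos(); z=manip.get_obs()['position'][2]+.0169+.004; blade(z,[60,80,110,150,180],'w23.png')
```

```text
t 60.5 pos [ 0.4445 -0.3051  0.0394] yaw [-115.9   -0.   180. ] grip 19.6 F [ 0.5 -0.3 -1.1]
TCP in rack x,y -0.151 -0.0749 z 0.0394
60 284 358 [ 0.0003 -0.0929 -0.0204] 0.0299
80 284 357 [ 0.0002 -0.0852 -0.0204] 0.03
110 285 357 [ 0.0004 -0.0734 -0.0204] 0.0303
150 286 355 [ 0.0002 -0.0566 -0.0204] 0.0301
180 288 354 [ 0.0004 -0.0432 -0.0204] 0.0296
blade rows 60 200 junction y [ 0.     -0.0337 -0.0204]
```

>>> {"fn": "move_arm", "kwargs": {"moves": [[0,0,0,0,0,0.01,0.012],[0,0,0,0,0,0.019,0.012],[0,0,0,0,0,0.019,0.012],[0,0,0,0,-0.008,0.019,0.012],[0,0,0,0,-0.022,0.019,0.012],[0,0,0,0,-0.036,0.019,0.012],[0,0,0,0,-0.05,0.019,0.012],[0,0,0,0,-0.064,0.019,0.012],[0,0,0,0,-0.078,0.019,0.012],[0,0,0,0,-0.09,0.019,0.012]]}}

```text
clock: 61.6
position: [0.5267, -0.345, 0.0197]
ee_rot: [-0.53, 0.848, -0.0, -0.001]
ft_force: [-0.5, 0.1, -1.0]
grip_width: 0.231
```

Run:
```python
from h import *
plan([]); rackpos(); z=manip.get_obs()['position'][2]+.0169+.004; blade(z,[150,180],'w24.png')
```

```text
t 61.6 pos [ 0.5267 -0.345   0.0197] yaw [-1.16e+02 -1.00e-01  1.80e+02] grip 19.7 F [-0.5  0.1 -1. ]
TCP in rack x,y -0.0596 -0.0748 z 0.0197
150 287 355 [ 0.0004 -0.0566 -0.0207] 0.0296
180 288 354 [ 0.0004 -0.0434 -0.0207] 0.0295
blade rows 60 200 junction y [ 0.     -0.0338 -0.0208]
```

Origin is at -0.0258. Continuing to the guard.

>>> {"fn": "move_arm", "kwargs": {"moves": [[0,0,0,0,-0.008,0,0.012],[0,0,0,0,-0.015,0,0.012],[0,0,0,0,-0.02,0,0.012],[0,0,0,0,-0.023,0,0.012],[0,0,0,0,-0.025,0,0.012],[0,0,0,0,-0.027,0,0.012],[0,0,0,0,-0.0275,0,0.012]]}}

```text
clock: 62.35
position: [0.5496, -0.3563, 0.0193]
ee_rot: [-0.53, 0.848, 0.001, -0.001]
ft_force: [-3.3, 2.8, -0.1]
grip_width: 0.234
```

>>> {"fn": "move_arm", "kwargs": {"moves": [[0,0,0,0,-0.001,0,0.012],[0,0,0,0,-0.001,0,0.012]]}}

```text
clock: 62.55
position: [0.5495, -0.3563, 0.0192]
ee_rot: [-0.53, 0.848, 0.002, -0.001]
ft_force: [-5.7, 4.7, 2.3]
grip_width: 0.231
```

>>> {"fn": "move_arm", "kwargs": {"moves": [[0,0,0,0,0.0015,0.0005,0.012],[0,0,0,0,0.0015,0.001,0.012],[0,0,0,0,0.0015,0.001,0.02],[0,0,0,0,0.0015,0.001,0.03],[0,0,0,0,0.0015,0.001,0.036],[0,0,0,0,0.0015,-0.02,0.04],[0,0,0,0,0.0015,-0.06,0.04],[0,0,0,0,0.0015,-0.1,0.04],[0,0,0,0,0.0015,-0.13,0.04],[0,0,0,0,0.0015,-0.13,0.04]]}}

```text
clock: 63.55
position: [0.5516, -0.3581, 0.1544]
ee_rot: [-0.53, 0.848, -0.003, 0.001]
ft_force: [-0.4, 0.5, -0.0]
grip_width: 0.467
```

Run:
```python
from h import *
plan([]); rackpos(); knife('w25.png',.053)
P=manip.get_obs()['position']; plan([[(.45,.06,.30,-90)]])
```

```text
t 63.5 pos [ 0.5516 -0.3581  0.1544] yaw [-1.160e+02 -1.000e-01 -1.796e+02] grip 39.9 F [-0.4  0.5 -0. ]
TCP in rack x,y -0.0314 -0.0757 z 0.1544
blob [306, 155, 51, 116, 3567] tool-frame rect mm [ 8.8 21.1] [ 40.3 102.4] 0.0 y range -0.0301 0.0723
blob [213, 155, 36, 115, 2778] tool-frame rect mm [-73.4  20.6] [102.1  22.9] 88.8 y range -0.0302 0.0716
blob [121, 155, 41, 115, 2603] tool-frame rect mm [-149.8   20.9] [ 22.3 103.3] 0.2 y range -0.0308 0.0725
t 63.6 pos [ 0.5509 -0.3572  0.1518] yaw [-1.160e+02 -1.000e-01 -1.798e+02] grip 40.0 F [ 1.   0.3 -0. ]
   [-0.2, -0.1, -26.0] [-0.3306, 0.2731, -0.1494] rows 9.1
  --
```

Run:
```python
from h import *
s=cams.camera('scene').astype(int); a=cv2.imread('pics/sc2.png')[:,:,::-1].astype(int); b=cv2.imread('pics/sc0c.png')
z=cv2.imread('pics/scene0.png')[:,:,::-1].astype(int)
d=lambda x,y,r:np.abs(x-y).sum(2)[r[1]:r[3],r[0]:r[2]]
print('stack vs before clamping',d(s,a,(300,228,345,290)).mean())
print('tape vs start',d(s,z,(294,275,320,297)).mean(),'glue',d(s,z,(405,262,435,322)).mean())
# caul/top: edges of caul in top image
t=cams.camera('top'); cv2.imwrite('pics/top4.png',t[:,:,::-1]); f=t.astype(float)
p=cams.camera_params('top'); m=((f[:,:,0]/(f[:,:,1]+1)>1.35)&(f[:,:,0]>20))
m=m[180:212,262:300].astype(np.uint8); ys,xs=np.nonzero(m); q=plane(p,np.c_[xs+262,ys+180],.073)[:,:2]
r=cv2.minAreaRect((q*1000).astype(np.float32)); print(r, q[:,1].min())
print(d(s,z,(294,275,320,297)).max())
```

```text
stack vs before clamping 16.348387096774193
tape vs start 25.286713286713287 glue 14.244444444444444
((491.84588623046875, 160.70870971679688), (87.91780853271484, 46.59556198120117), 85.05997467041016) 0.11776839200714308
94
```

Run:
```python
from h import *
for n in ('top0','top4'):
    f=cv2.imread(f'pics/{n}.png').astype(float); g=f[150:180,234:266]; m=(g.min(2)>110); ys,xs=np.nonzero(m); print(n,len(xs),xs.mean()+234,ys.mean()+150)
for n in ('scene0',):
    f=cv2.imread(f'pics/{n}.png').astype(float)
f0=cv2.imread('pics/scene0.png').astype(float); f1=cams.camera('scene')[:,:,::-1].astype(float)
for f in (f0,f1):
    g=f[268:302,288:326]; m=((g.max(2)-g.min(2))/g.max(2)<.25)&(g.max(2)>100); ys,xs=np.nonzero(m); print(len(xs),xs.mean()+288,ys.mean()+268)
    g=f[255:330,395:445]; m=((g.max(2)-g.min(2))/g.max(2)<.2)&(g.max(2)>100); ys,xs=np.nonzero(m); print('glue',len(xs),xs.mean()+395,ys.mean()+255)
print(manip.get_obs()['grip_width'], manip.hand_in())
```

```text
top0 149 247.89261744966444 165.70469798657717
top4 93 247.48387096774195 162.96774193548387
331 305.8761329305136 285.81268882175226
glue 883 420.9445073612684 299.8142695356738
337 305.9258160237389 285.8486646884273
glue 894 420.83557046979865 299.64653243847874
the job is handed in; nothing more can be done
0.46914418657114343 None
```

The job is handed in at about 64 s of the 210 s allowed. All three laths are stacked on the clamp bed with the caul on top, the screw is tight, and both knives are in the free slots.

**Stack:** Each lath and the caul touched down at its expected height. Measured positions put them within about 2 mm and 1° of the bed line.

**Clamp:** I turned the handle about 310° in two strokes. The tool's moment reading rose to about 0.35 N m while still turning, a little over the 0.3 N m you named as firm. There is no direct reading of the pad's force on the caul, so "over 15 N" is inferred from that.

**Knives:** Both were slid in until the handle met the guard, which showed as a light contact force. The last wrist image puts both handle fronts level with the fixed knife's, within 1 mm. Knife B had been knocked about 4 cm before I picked it up, so I found it again first.

**Tape and glue:** In the scene camera neither moved (under 0.2 pixel). A rough top-camera check put the tape nearly 3 pixels off. I think that came from the T-handle in its new position and shadows hiding part of the tape, and I trusted the scene view.

**Mishap:** The first grip on the second lath missed and nudged it, so I re-measured and took it again. The fingertips also stand about 2.5 cm further back than the stated tool point, which I allowed for.

The gripper was open and clear of everything when I handed in.

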